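Close and pin a ballot transfer box

ROBOT

A 6-joint arm with a two-finger parallel gripper is mounted at the origin on the work surface. World frame = base frame: x ahead of the robot, y to its left, z up, the work surface at z = 0. Lengths are in m, angles in rad, forces in N, time in s.
With the tool pointing down it reaches from about 0.35 to 0.925 m from the base axis. Payload 6.4 kg.
Tool frame: the origin (TCP) lies at the very end of the fingers, on their centre line; the grasp point (between the pads) lies 19 mm behind it; z points along the fingers, x is the direction in which the jaws open and shut, and the axes are right-handed (so a half turn about z gives the same grasp; the last joint's range is limited). The gripper opens to 85 mm and grips with 20 to 120 N. Pads are 22 mm wide; open, the fingers measure 114 mm over their backs; the gripper's body (76 mm by 85 mm) begins 54 mm behind the grasp point. The pads swing forward as they close: fully open they stand 13 mm farther back than shut.
Start: joints at [1.125, 0.245, 1.558, -0, 1.339, -0.174], TCP at [0.174, 0.626, 0.231] pointing down, gripper open.
Joint ranges: [-3.13, 3.13], [-1.02, 2.26], [0.13, 2.54], [-0.95, 4.09], [0.21, 2.88], [-2.74, 2.74]. Speed limits (rad/s): [2.57, 2.57, 3.14, 3.14, 3.14, 3.14].

INTERFACE

Orientations are given as a 3x3 rotation matrix whose columns are the frame's x, y, z axes.
In Python, from rig import sensors, vision, job_done gives the robot as it stands.
- The arm moves only by the shell command python3 -m crank 'ROWS' [OPENING]. ROWS is JSON, a list of rows, each an object with "linear": the shift along the tool's x, y, z in m, a list of three; "turn": the turn, a rotation vector about the tool's x, y, z in rad, a list of three. A call has 1 to 10 rows; each row shifts and turns the pose as measured when the row begins, along the tool's axes as they then stand; what a row does not reach is not made up. A row lasts 1/12 s, in which the tool goes at most 41.7 mm and 7.16 degrees, less where a joint would pass 70% of its speed; a pose out of reach is approached as far as the arm can. A call is refused whole if a number of a shift passes 0.0417 or a number of a turn 0.125, either way. A call with a gripper value outside its range is refused whole. OPENING is the opening, from 0 (shut) to 1 (fully open), set as the call begins (- or left out, the last holds). The fingers move at their own pace and stop on an object; the grip force is fixed at half the most. Time passes only in rows, so rows that do not move let the fingers close. It gives the time, the measured TCP pose, the force and the opening at its end, in the units of the state.
- sensors.read_state(): the state, without advancing time (a new reading comes with each control period).
- vision.camera(name): name is "side" or "top" or "wrist"; returns a dict with "color" (400x640x3 uint8, red, green, blue), "z_map" (400x640 float32, m along the optical axis (not along the pixel's ray), 0 where there is no reading), "fx", "fy", "cx", "cy" (pixels), "world_from_camera" (4x4, takes a point from camera to world coordinates); the wrist camera has in their place "tool_from_camera" (4x4, takes a point from camera to tool coordinates, whose origin is the TCP and whose axes are the tool frame's). Camera axes: x right, y down, z forward; pixel columns grow to the right and rows downward; lengths in m; the calibration is good to about 2 mm. A picture is of the moment at which its call begins: read the wrist's pose just before it.
- job_done(): hands the job in, once; it reports no verdict.
The state is a dict: "clock": time; "joint_pos": joint angles; "dq": joint speeds; "effort": joint torques, N m; "position": TCP position; "orientation": TCP orientation; "ft_force": force on the tool from outside, world axes, zero at the start; "torque": the same for the moment, N m; "finger_gap": finger opening in m.
Only numpy, scipy, OpenCV 4.12 (cv2) and the standard library are available. Lean on these libraries where they do the work, as an engineer would, in place of code of your own. Each camera call takes 0.05 s, during which the arm holds its last target.

TASK

Close the blue ballot transfer box: hook the lid's back edge under the box's lip while the lid is tilted, then swing it down flat so that its lug lies on the box's lug. Lay the lime-green hall tag flat on the lid's lug with all three holes in line, then pass the red-headed seal pin down through the tag and both lugs until its collar sits on the tag. Let go of everything, and leave the stamp, the tape roll and the marker tin where they are.

Things in the scene. Friction and masses are not known exactly. Their poses are not given: they have to be found in the camera images.
- box: Blue steel box full of mail, fixed, open on top. 170 (x) x 256 (y) outside, walls 5 thick; front and side walls end at a rim 115 above the table. Origin: centre of underside; +x to its front, which carries a steel lug, -x to its back, which carries the lip, z up. (mm)
- box_hole (a point): Centre of the box lug's upright through hole (13 diameter), on the lug's top: box x 107.5, y 0, height 115. The lug sticks out of the front wall, x 85 to 130, y -25 to 25, 5 thick, its top level with the rim; free space below. Axes as the box. (mm)
- box_lip (a point): Middle of the lip's inner lower edge: box x -66, y 0, height 126. The back wall rises past the rim level and folds inwards into this lip, a 4 thick plate along the whole back (x -80 to -66, height 126 to 130), leaving a slot 11 high and 14 deep between rim level and lip. Axes as the box. (mm)
- lid: Loose aluminium lid, 0.3 to 0.5 kg, lying handle up beside the box, lug roughly the same way as the box's. Origin: plate's underside below the handle, near the centre of mass (8 above the table at first); +x to its lug, z up. Plate 4 thick, x -88 to 75, y -126 to 126; lug x 75 to 120, y -25 to 25. When home the plate rests on the rim, origin at box x 10, y 0, height 115, holes in line. (mm)
- lid_handle (a point): Centre of the black handle bar: lid x 0, y 0, z 29. Bar along y: 16 wide (x), 100 long, z 18 to 40, on two legs at y -42 and 42, open between. Axes as the lid. (mm)
- lid_hole (a point): Centre of the lid lug's upright through hole (13 diameter), on the lug's top face: lid x 97.5, y 0, z 4. Axes as the lid. (mm)
- lid_edge (a point): Middle of the lid's back edge: lid x -88, y 0, z 2. Two ribs 8 deep under the plate (x 61 to 68, y +-120; x -70 to -63, y +-90) drop inside the box with 2 mm play, back edge then 2 short of the back wall. They keep the lid from sliding in level: it enters back edge first, tilted about 12 degrees, lug end up. Axes as the lid. (mm)
- tag: Loose lime-green plastic tag, a flat plate 60 (x) x 40 (y) x 8, 25 g, with a cream label patch, lying flat on the table. Origin: centre of the underside; the hole is towards its +x end. (mm)
- tag_hole (a point): Centre of the tag's through hole (13 diameter) on its top face: tag x 12, y 0, z 8. (mm)
- pin: Loose seal pin, about 70 g, upright in the middle hole of the wooden stand. Origin: its lower tip (5 above the table at first), z up its axis. Steel shank 10 in diameter, 40 long from tip to collar, the lowest 10 tapering to 4; collar 28 in diameter, z 40 to 44; red cylindrical grip 20 in diameter, z 44 to 74. (mm)
- pin_collar (a point): Centre of the underside of the pin's collar, 40 above the tip. (mm)
- stand: Fixed wooden block 110 (x) x 50 (y) x 45 high with three upright holes 36 apart along x, 13 in diameter, 41 deep; the pin is in the middle one, collar on the block. Origin: centre of the underside. (mm)
- stamp: Bystander: grey and black hand stamp, 45 x 75 x 75 high. Origin: centre of the underside. (mm)
- tape: Bystander: roll of brown packing tape lying flat, 110 in diameter, 48 high. Origin: centre of the underside. (mm)
- tin: Bystander: green round tin with three markers, 72 in diameter, 111 high. Origin: centre of the underside. (mm)
Things that resemble listed ones, but are neither listed nor needed, are in the scene too. Of the things that look like the tag, take the one that is farthest to the robot's right at the start.

How it is judged:
On the way, in this order (a step that is already met when the one before it is completed fails the run):
1. the lid's back edge is under the lip while the lid is still tilted, lug end up (x of lid_edge in the frame of box below -0.069 m and z of lid_edge in the frame of box between 0.108 and 0.126 m and angle between lid's own z axis and vertical above 0.06 rad and z of lid_hole in the frame of box above 0.124 m), for 0.1 s.
2. the lid is swung down flat on the rim, back edge under the lip, its hole over the box lug's hole (x of lid_edge in the frame of box below -0.069 m and angle between lid's own z axis and vertical below 0.03 rad and z of lid_hole in the frame of box below 0.122 m and horizontal distance between lid_hole and box_hole below 0.005 m), for 0.2 s.
3. the tag lies flat on the lid's lug with its hole over the other two (horizontal distance between tag_hole and box_hole below 0.005 m and angle between tag's own z axis and vertical below 0.06 rad and z of tag_hole in the frame of box between 0.1245 and 0.1295 m), for 0.2 s.
At the end, for the whole second after the job is handed in: Lid flat (0.03 rad) on the rim, back edge 3 mm or more under the lip; tag flat on the lid's lug; lid and tag holes within 5 mm of the box lug's hole; pin upright (0.1 rad) through all three, collar on the tag within 2.5 mm; lid, tag and pin at rest (all of step 2 and all of step 3 and horizontal distance between pin_collar and box_hole below 0.005 m and angle between pin's own z axis and vertical below 0.1 rad and z of pin_collar in the frame of box between 0.1245 and 0.1295 m and linear speed of each of lid, tag, pin below 0.02 m/s); the robot touches nothing.
It fails at once if the stamp is pushed more than 30 mm (distance of stamp from where it was at the start of the episode above 0.03 m).
It fails at once if the tape roll is pushed more than 30 mm (distance of tape from where it was at the start of the episode above 0.03 m).
It fails at once if the marker tin is pushed more than 30 mm (distance of tin from where it was at the start of the episode above 0.03 m).
It also fails if it takes over 72 s, if anything falls off the work surface, if the arm or the gripper's body presses on something with over 40 N, if the wrist force passes 120 N, or if a joint passes its speed limit or range.

## Working session

There is one attempt and no reset: what is moved stays moved. The work goes in short steps, Python scripts to look and compute and a shell command to move; the robot and the scene stay as the last step left them, time stands still between calls to the robot, and variables do not carry over. Pictures are saved under pics/ and viewed, and the job is handed in when it is done.

```bash
ls; mkdir -p pics; python3 - <<'E'
from rig import sensors, vision
import cv2,numpy as np
s=sensors.read_state()
for k,v in s.items(): print(k,np.round(v,4).tolist())
for n in ("top","side","wrist"):
    c=vision.camera(n)
    cv2.imwrite(f"pics/a_{n}.png",c["color"][...,::-1])
    np.savez(f"a_{n}.npz",**c)
    print(n,c["fx"],c["cx"],c["cy"]); print(np.round(c.get("world_from_camera",c.get("tool_from_camera")),3))
E
```

```text
pics
clock 0.0
joint_pos [1.1249, 0.2458, 1.559, -0.0, 1.3387, -0.1741]
dq [0.0001, 0.0029, -0.0002, 0.0006, -0.0002, -0.0003]
effort [-0.0019, -42.9516, -32.6125, -0.0003, 0.0054, 0.0]
position [0.1742, 0.6256, 0.2302]
orientation [[0.2684, 0.9633, -0.0008], [0.9633, -0.2684, -0.0017], [-0.0019, -0.0003, -1.0]]
ft_force [0.03, -0.2795, 0.0648]
torque [0.0055, 0.0037, -0.0184]
finger_gap 0.0851
top 376.6731090026273 312.16970614430227 194.99724266827172
[[ 0.029 -0.997  0.074  0.464]
 [-0.999 -0.031 -0.021  0.117]
 [ 0.024 -0.074 -0.997  1.444]
 [ 0.     0.     0.     1.   ]]
side 454.74003444078915 321.99816129634576 193.48460015839538
[[-0.957 -0.156  0.245  0.217]
 [-0.29   0.493 -0.82   1.254]
 [ 0.007 -0.856 -0.517  0.814]
 [ 0.     0.     0.     1.   ]]
wrist 280.38267924412406 322.7380696645719 200.33136437894726
[[ 1.     0.    -0.002  0.   ]
 [ 0.     0.948  0.319 -0.083]
 [ 0.002 -0.319  0.948 -0.144]
 [ 0.     0.     0.     1.   ]]
```

View pics/a_top.png

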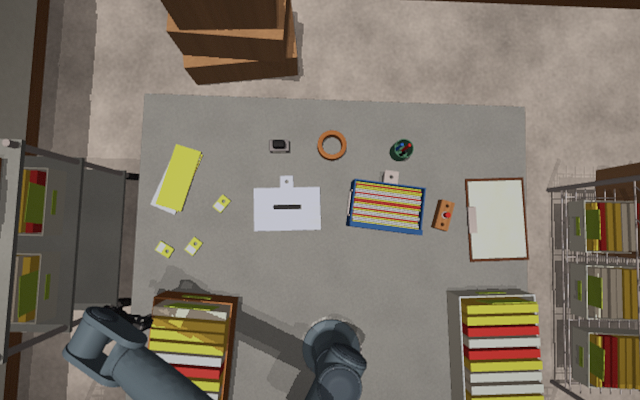

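View pics/a_side.png

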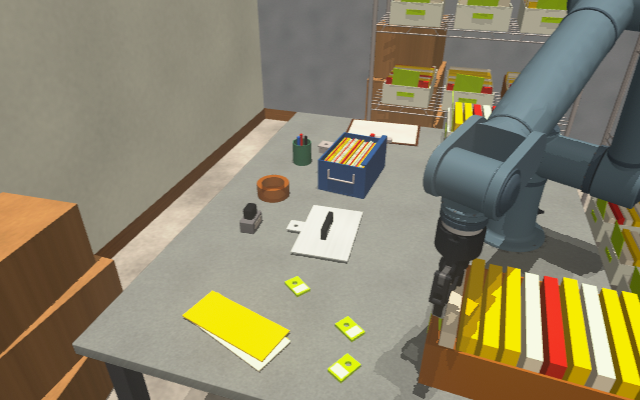

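View pics/a_wrist.png

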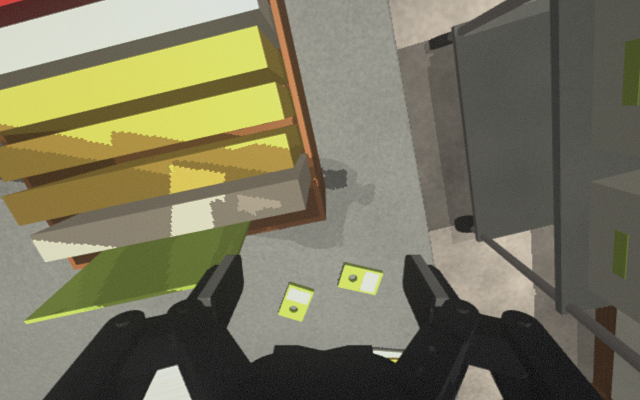

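```bash
cat > h.py <<'E'
import numpy as np,cv2
from scipy.spatial.transform import Rotation as R
def T(c,state=None):
    if "world_from_camera" in c: return np.array(c["world_from_camera"])
    M=np.eye(4); M[:3,:3]=state["orientation"]; M[:3,3]=state["position"]; return M@np.array(c["tool_from_camera"])
def ray(c,uv,z,state=None):
    M=T(c,state); uv=np.atleast_2d(uv).astype(float)
    d=np.c_[(uv[:,0]-c["cx"])/c["fx"],(uv[:,1]-c["cy"])/c["fy"],np.ones(len(uv))]@M[:3,:3].T
    return M[:3,3]+d*((z-M[2,3])/d[:,2])[:,None]
def cloud(c,state=None):
    M=T(c,state); h,w=c["z_map"].shape; v,u=np.mgrid[:h,:w]; Z=c["z_map"]
    P=np.stack([(u-c["cx"])/c["fx"]*Z,(v-c["cy"])/c["fy"]*Z,Z],-1)
    return P@M[:3,:3].T+M[:3,3]
def proj(c,P,state=None):
    M=np.linalg.inv(T(c,state)); q=np.atleast_2d(P)@M[:3,:3].T+M[:3,3]
    return np.c_[q[:,0]/q[:,2]*c["fx"]+c["cx"],q[:,1]/q[:,2]*c["fy"]+c["cy"]]
def snap(n,name=None):
    from rig import sensors,vision
    s=sensors.read_state(); c=vision.camera(n)
    if name: cv2.imwrite(f"pics/{name}.png",np.ascontiguousarray(c["color"][...,::-1]))
    return s,c
E
python3 - <<'E'
from h import *
c=dict(np.load("a_top.npz")); P=cloud(c)
im=c["color"][...,::-1]
cr=im[120:280,140:460]; cv2.imwrite("pics/a_crop.png",cv2.resize(cr[:,:],None,fx=2.5,fy=2.5,interpolation=cv2.INTER_CUBIC))
Z=P[...,2]
for uv in [(287,182),(270,210),(287,207),(386,207),(391,177),(350,207),(443,204),(447,216),(221,203),(165,249),(193,246),(401,150),(331,145),(279,144),(300,260)]:
    print(uv,np.round(P[uv[1],uv[0]],3))
E
```

```text
(287, 182) [0.619 0.184 0.002]
(270, 210) [0.509 0.244 0.011]
(287, 207) [0.521 0.179 0.044]
(386, 207) [ 0.529 -0.179  0.096]
(391, 177) [ 0.651 -0.218 -0.001]
(350, 207) [ 0.527 -0.052  0.073]
(443, 204) [ 0.549 -0.404  0.048]
(447, 216) [ 0.504 -0.407  0.078]
(221, 203) [0.53  0.431 0.006]
(165, 249) [0.351 0.633 0.004]
(193, 246) [0.366 0.527 0.01 ]
(401, 150) [ 0.757 -0.254  0.008]
(331, 145) [ 0.769  0.018 -0.   ]
(279, 144) [0.75  0.215 0.074]
(300, 260) [0.324 0.125 0.003]
```

View pics/a_crop.png

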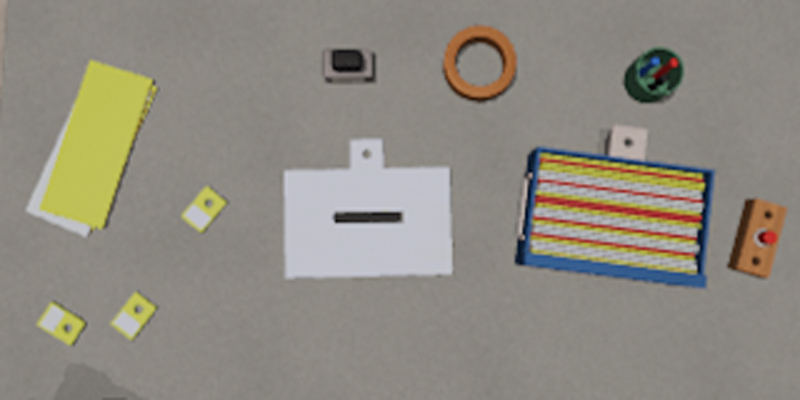

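```bash
python3 - <<'E'
from h import *
c=dict(np.load("a_top.npz")); im=c["color"]; 
hsv=cv2.cvtColor(im,cv2.COLOR_RGB2HSV)
def blob(mask,box):
    m=np.zeros_like(mask); x0,y0,x1,y1=box; m[y0:y1,x0:x1]=mask[y0:y1,x0:x1]; return m
# lid plate
w=((hsv[...,1]<40)&(hsv[...,2]>175)).astype(np.uint8)*255
m=blob(w,(245,170,330,240)); m=cv2.morphologyEx(m,cv2.MORPH_CLOSE,np.ones((9,9)))
mp=cv2.morphologyEx(m,cv2.MORPH_OPEN,np.ones((21,21)))
cn=max(cv2.findContours(mp,cv2.RETR_EXTERNAL,cv2.CHAIN_APPROX_NONE)[0],key=cv2.contourArea)[:,0]
W=ray(c,cn,0.012)[:,:2].astype(np.float32); r=cv2.minAreaRect(W); print("lid",r)
d=((hsv[...,2]<60)).astype(np.uint8)*255; m=blob(d,(260,195,315,220)); v,u=np.nonzero(m)
W=ray(c,np.c_[u,v],0.048)[:,:2]; print("handle",W.mean(0),cv2.minAreaRect(W.astype(np.float32)))
b=((hsv[...,0]>100)&(hsv[...,0]<125)&(hsv[...,1]>120)).astype(np.uint8)*255
v,u=np.nonzero(blob(b,(340,170,435,245)))
P=cloud(c)
Z=P[...,2]; sel=(Z>0.10)&(Z<0.14)&(P[...,0]>.4)&(P[...,0]<.72)&(P[...,1]>-.36)&(P[...,1]<0)
sel&=b>0
Q=P[sel][:,:2].astype(np.float32); print("boxtop",cv2.minAreaRect(Q),np.percentile(Z[sel],[5,50,95]))
g=((hsv[...,0]>25)&(hsv[...,0]<50)&(hsv[...,1]>80)|(hsv[...,2]>150)&(hsv[...,1]<40)).astype(np.uint8)*255
v,u=np.nonzero(blob(g,(205,190,237,216)));W=ray(c,np.c_[u,v],0.008)[:,:2]; print("tag",W.mean(0),cv2.minAreaRect(W.astype(np.float32)))
E
```

```text
lid ((0.5168187618255615, 0.1817917376756668), (0.16329428553581238, 0.247437983751297), 1.7833667993545532)
handle [0.52284648 0.18163416] ((0.5225765109062195, 0.18040727078914642), (0.011115336790680885, 0.09244944155216217), 1.7182666063308716)
boxtop ((0.5312393307685852, -0.17957766354084015), (0.2540629208087921, 0.16666199266910553), 84.25943756103516) [0.10214793 0.12706085 0.13335651]
tag [0.52898971 0.4291914 ] ((0.5290266871452332, 0.42983388900756836), (0.041107162833213806, 0.06188160926103592), 53.7695426940918)
```

```bash
cat >> h.py <<'E'
def Rdown(yaw,tilt=0):
    # tool x along heading yaw, z down; tilt>0 raises tool x
    return R.from_euler('z',yaw).as_matrix()@np.diag([1.,-1,-1])@R.from_rotvec([0,tilt,0]).as_matrix()
def plan(p,Rt,n=None,vmax=.036,wmax=.11,start=None):
    from rig import sensors
    if start is None:
        s=sensors.read_state(); p0=np.array(s["position"]); R0=np.array(s["orientation"])
    else: p0,R0=start
    p=np.array(p,float); rv=R.from_matrix(R0.T@Rt).as_rotvec()
    if n is None: n=max(1,int(np.ceil(max(np.linalg.norm(p-p0)/vmax,np.linalg.norm(rv)/wmax))))
    out=[];Rc=R0
    for i in range(n):
        out.append((np.round(Rc.T@(p-p0)/n,4).tolist(),np.round(rv/n,4).tolist())); Rc=Rc@R.from_rotvec(rv/n).as_matrix()
    print(n,"rows; total tool shift",np.round(R0.T@(p-p0),4),"turn",np.round(rv,4))
    if np.linalg.norm(rv)/n<.003: print("const",out[0])
    else:
        for o in out: print('{"linear":%s,"turn":%s}'%o)
E
python3 - <<'E'
from h import *
plan([.523,.181,.23],Rdown(np.radians(1.75)))
E
```

```text
16 rows; total tool shift [-0.3348  0.4553  0.0008] turn [7.0000e-04 1.5000e-03 1.2684e+00]
{"linear":[-0.0209, 0.0285, 0.0001],"turn":[0.0, 0.0001, 0.0793]}
{"linear":[-0.0186, 0.03, 0.0],"turn":[0.0, 0.0001, 0.0793]}
{"linear":[-0.0162, 0.0314, 0.0],"turn":[0.0, 0.0001, 0.0793]}
{"linear":[-0.0136, 0.0326, 0.0],"turn":[0.0, 0.0001, 0.0793]}
{"linear":[-0.011, 0.0336, 0.0],"turn":[0.0, 0.0001, 0.0793]}
{"linear":[-0.0083, 0.0343, 0.0],"turn":[0.0, 0.0001, 0.0793]}
{"linear":[-0.0056, 0.0349, 0.0],"turn":[0.0, 0.0001, 0.0793]}
{"linear":[-0.0028, 0.0352, 0.0],"turn":[0.0, 0.0001, 0.0793]}
{"linear":[0.0, 0.0353, 0.0],"turn":[0.0, 0.0001, 0.0793]}
{"linear":[0.0028, 0.0352, 0.0],"turn":[0.0, 0.0001, 0.0793]}
{"linear":[0.0056, 0.0349, 0.0],"turn":[0.0, 0.0001, 0.0793]}
{"linear":[0.0083, 0.0343, 0.0],"turn":[0.0, 0.0001, 0.0793]}
{"linear":[0.011, 0.0336, 0.0],"turn":[0.0, 0.0001, 0.0793]}
{"linear":[0.0136, 0.0326, 0.0],"turn":[0.0, 0.0001, 0.0793]}
{"linear":[0.0162, 0.0314, 0.0],"turn":[0.0, 0.0001, 0.0793]}
{"linear":[0.0186, 0.03, 0.0],"turn":[0.0, 0.0001, 0.0793]}
```

```bash
python3 -m crank '[{"linear":[-0.021,0.029,0],"turn":[0,0,0.08]},{"linear":[-0.019,0.03,0],"turn":[0,0,0.08]},{"linear":[-0.016,0.031,0],"turn":[0,0,0.08]},{"linear":[-0.014,0.033,0],"turn":[0,0,0.08]},{"linear":[-0.011,0.034,0],"turn":[0,0,0.08]},{"linear":[-0.008,0.034,0],"turn":[0,0,0.08]},{"linear":[-0.006,0.035,0],"turn":[0,0,0.08]},{"linear":[-0.003,0.035,0],"turn":[0,0,0.08]}]' 1
python3 - <<'E'
from h import *
s,c=snap("wrist","b_w"); import pickle; pickle.dump((s,c),open("b_w.pkl","wb"))
plan([.523,.181,.23],Rdown(np.radians(1.75)))
E
```

```text
clock: 0.82
position: [0.3469, 0.3946, 0.2269]
orientation: [[0.801, 0.599, -0.004], [0.599, -0.801, -0.003], [-0.005, 0.0, -1.0]]
ft_force: [0.7, 0.7, -0.6]
finger_gap: 0.0853
8 rows; total tool shift [ 0.015   0.2712 -0.0022] turn [0.0055 0.0042 0.6034]
{"linear":[0.0019, 0.0339, -0.0003],"turn":[0.0007, 0.0005, 0.0754]}
{"linear":[0.0044, 0.0337, -0.0003],"turn":[0.0007, 0.0005, 0.0754]}
{"linear":[0.0069, 0.0332, -0.0003],"turn":[0.0007, 0.0005, 0.0754]}
{"linear":[0.0094, 0.0326, -0.0003],"turn":[0.0007, 0.0005, 0.0754]}
{"linear":[0.0119, 0.0318, -0.0004],"turn":[0.0007, 0.0005, 0.0754]}
{"linear":[0.0142, 0.0308, -0.0004],"turn":[0.0007, 0.0005, 0.0754]}
{"linear":[0.0165, 0.0297, -0.0004],"turn":[0.0007, 0.0005, 0.0754]}
{"linear":[0.0187, 0.0283, -0.0004],"turn":[0.0007, 0.0005, 0.0754]}
```

View pics/b_w.png

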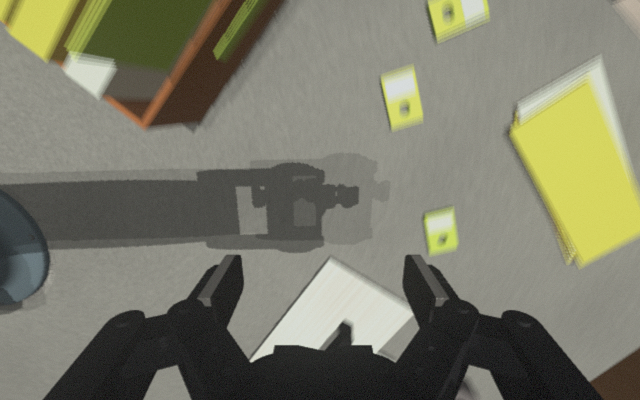

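```bash
python3 -m crank '[{"linear":[0.002,0.034,0],"turn":[0,0,0.076]},{"linear":[0.005,0.034,0],"turn":[0,0,0.076]},{"linear":[0.007,0.033,0],"turn":[0,0,0.076]},{"linear":[0.01,0.033,0],"turn":[0,0,0.076]},{"linear":[0.012,0.032,0],"turn":[0,0,0.076]},{"linear":[0.014,0.031,0],"turn":[0,0,0.076]},{"linear":[0.017,0.03,0],"turn":[0,0,0.076]},{"linear":[0.019,0.028,0],"turn":[0,0,0.076]},{"linear":[0,0,0],"turn":[0,0,0]},{"linear":[0,0,0],"turn":[0,0,0]}]' 
python3 - <<'E'
from h import *
s,c=snap("wrist","c_w"); import pickle; pickle.dump((s,c),open("c_w.pkl","wb"))
plan([.523,.181,.23],Rdown(np.radians(1.75)))
E
```

```text
clock: 1.7
position: [0.5291, 0.1643, 0.2255]
orientation: [[1.0, -0.009, -0.004], [-0.009, -1.0, -0.007], [-0.004, 0.007, -1.0]]
ft_force: [0.3, 0.9, -0.1]
finger_gap: 0.0852
1 rows; total tool shift [-0.0062 -0.0164 -0.0046] turn [ 0.007   0.0042 -0.0384]
{"linear":[-0.0062, -0.0164, -0.0046],"turn":[0.007, 0.0042, -0.0384]}
```

View pics/c_w.png

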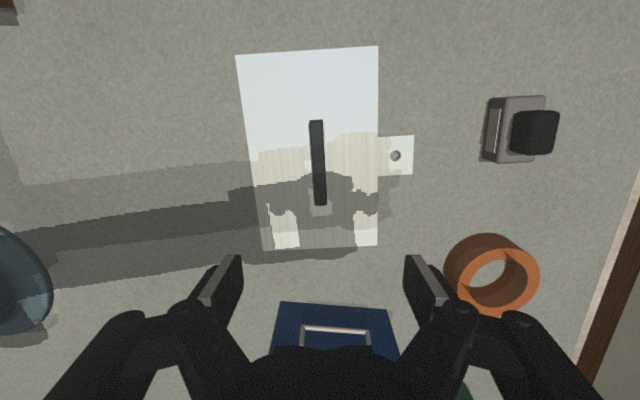

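```bash
python3 - <<'E'
from h import *
import pickle; s,c=pickle.load(open("c_w.pkl","rb"))
im=c["color"].astype(int).sum(2); m=np.zeros((400,640),np.uint8); m[110:212,300:335]=(im[110:212,300:335]<150)*255
P=cloud(c,s); sel=(m>0)&(P[...,2]>.035)&(P[...,2]<.06); print(sel.sum(),np.percentile(P[...,2][sel],[5,50,95]))
Q=P[sel][:,:2].astype(np.float32); print(Q.mean(0),cv2.minAreaRect(Q))
v,u=np.nonzero(sel);print(cv2.minAreaRect(ray(c,np.c_[u,v],.048,s)[:,:2].astype(np.float32)))
print("lidhole",ray(c,[395,156],.012,s)); print("corners",ray(c,[[236,56],[377,46],[377,245],[264,250],[413,136],[413,174]],.012,s))
E
```

```text
230 [0.04845857 0.04968831 0.05062215]
[0.5232335  0.14908727] ((0.5231609344482422, 0.15125377476215363), (0.013729105703532696, 0.03713109344244003), 3.375379800796509)
((0.5231999158859253, 0.1507200449705124), (0.013770964927971363, 0.037721216678619385), 3.3200058937072754)
lidhole [[0.61914989 0.18350996 0.012     ]]
corners [[0.42861139 0.29999453 0.012     ]
 [0.58944784 0.30859099 0.012     ]
 [0.60308444 0.0564519  0.012     ]
 [0.44130957 0.04944376 0.012     ]
 [0.63968333 0.2083552  0.012     ]
 [0.64434    0.15977372 0.012     ]]
```

```bash
python3 - <<'E'
from h import *
plan([.522,.179,.06],Rdown(np.radians(2.9)),n=5)
E
```

```text
5 rows; total tool shift [-0.0065 -0.0156  0.1654] turn [ 0.0069  0.0042 -0.0585]
{"linear":[-0.0013, -0.0031, 0.0331],"turn":[0.0014, 0.0008, -0.0117]}
{"linear":[-0.0013, -0.0031, 0.0331],"turn":[0.0014, 0.0008, -0.0117]}
{"linear":[-0.0013, -0.0031, 0.0331],"turn":[0.0014, 0.0008, -0.0117]}
{"linear":[-0.0013, -0.003, 0.0331],"turn":[0.0014, 0.0008, -0.0117]}
{"linear":[-0.0013, -0.003, 0.0331],"turn":[0.0014, 0.0008, -0.0117]}
```

```bash
python3 -m crank '[{"linear":[-0.0013,-0.003,0.033],"turn":[0.0014,0.0008,-0.0117]},{"linear":[-0.0013,-0.003,0.033],"turn":[0.0014,0.0008,-0.0117]},{"linear":[-0.0013,-0.003,0.033],"turn":[0.0014,0.0008,-0.0117]},{"linear":[-0.0013,-0.003,0.033],"turn":[0.0014,0.0008,-0.0117]},{"linear":[-0.0013,-0.003,0.033],"turn":[0.0014,0.0008,-0.0117]},{"linear":[0,0,0],"turn":[0,0,0]}]' 
python3 - <<'E'
from h import *
plan([.522,.179,.022],Rdown(np.radians(2.9)))
E
```

```text
clock: 2.25
position: [0.5211, 0.1859, 0.0588]
orientation: [[0.998, 0.066, 0.009], [0.066, -0.998, 0.002], [0.009, -0.002, -1.0]]
ft_force: [-1.5, 0.3, -1.0]
finger_gap: 0.0855
2 rows; total tool shift [0.0001 0.007  0.0368] turn [-0.0019 -0.0091  0.0151]
{"linear":[0.0, 0.0035, 0.0184],"turn":[-0.0009, -0.0046, 0.0076]}
{"linear":[0.0002, 0.0035, 0.0184],"turn":[-0.0009, -0.0046, 0.0076]}
```

```bash
python3 -m crank '[{"linear":[0,0.003,0.018],"turn":[-0.001,-0.0045,0.0075]},{"linear":[0,0.003,0.015],"turn":[-0.001,-0.0045,0.0075]},{"linear":[0,0,0],"turn":[0,0,0]},{"linear":[0,0,0],"turn":[0,0,0]}]' 
python3 - <<'E'
from h import *
plan([.522,.179,.022],Rdown(np.radians(2.9)))
E
```

```text
clock: 2.58
position: [0.5204, 0.1842, 0.0281]
orientation: [[0.998, 0.058, -0.0], [0.058, -0.998, 0.0], [-0.0, -0.0, -1.0]]
ft_force: [-0.0, -0.2, 1.1]
finger_gap: 0.0855
1 rows; total tool shift [0.0013 0.0053 0.0061] turn [-0.0001  0.0002  0.0075]
{"linear":[0.0013, 0.0053, 0.0061],"turn":[-0.0001, 0.0002, 0.0075]}
```

```bash
python3 -m crank '[{"linear":[0.0015,0.005,0.0065],"turn":[0,0,0]},{"linear":[0,0,0],"turn":[0,0,0]}]' 
python3 -m crank '[{"linear":[0,0,0],"turn":[0,0,0]},{"linear":[0,0,0],"turn":[0,0,0]},{"linear":[0,0,0],"turn":[0,0,0]},{"linear":[0,0,0],"turn":[0,0,0]},{"linear":[0,0,0],"turn":[0,0,0]},{"linear":[0,0,0],"turn":[0,0,0]}]' 0
python3 - <<'E'
from h import *
s,c=snap("wrist","d_w")
E
```

```text
clock: 2.75
position: [0.524, 0.1803, 0.0248]
orientation: [[0.998, 0.06, 0.005], [0.06, -0.998, 0.001], [0.005, -0.0, -1.0]]
ft_force: [0.5, 0.0, 0.0]
finger_gap: 0.0854
clock: 3.25
position: [0.5268, 0.1807, 0.0294]
orientation: [[0.998, 0.06, 0.011], [0.06, -0.998, 0.002], [0.011, -0.001, -1.0]]
ft_force: [4.2, 1.6, -1.6]
finger_gap: 0.0147
```

View pics/d_w.png

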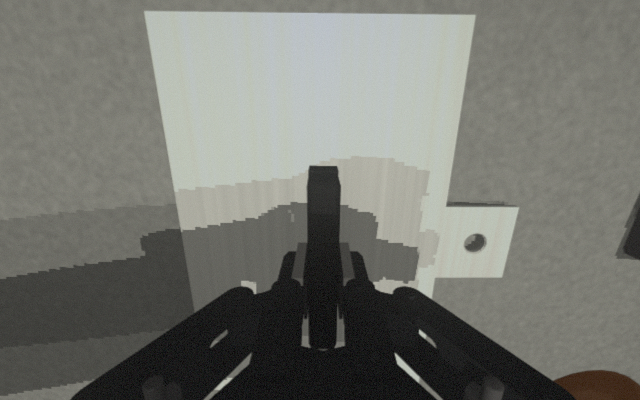

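```bash
python3 -m crank '[{"linear":[0,0,-0.01],"turn":[0,0,0]},{"linear":[0,0,-0.02],"turn":[0,0,0]},{"linear":[0,0,-0.03],"turn":[0,0,0]},{"linear":[0,0,-0.03],"turn":[0,0,0]},{"linear":[0,0,-0.03],"turn":[0,0,0]},{"linear":[0,0,-0.02],"turn":[0,0,0]},{"linear":[0,0,-0.01],"turn":[0,0,0]},{"linear":[0,0,0],"turn":[0,0,0]}]' 0
python3 - <<'E'
from h import *
s,c=snap("wrist","e_w"); print(s["position"])
s2,c2=snap("side","e_s")
s2,c2=snap("top","e_t"); import pickle; pickle.dump((s,c,c2),open("e.pkl","wb"))
P=np.array(c["z_map"])
# lid plate in tool frame
M=np.array(c["tool_from_camera"]); h,w=P.shape; v,u=np.mgrid[:h,:w]
Q=np.stack([(u-c["cx"])/c["fx"]*P,(v-c["cy"])/c["fy"]*P,P],-1)@M[:3,:3].T+M[:3,3]
for uv in [(200,50),(310,50),(440,50),(470,235),(500,260)]: print(uv,np.round(Q[uv[1],uv[0]],4))
E
```

```text
clock: 3.97
position: [0.5178, 0.1793, 0.1787]
orientation: [[0.998, 0.061, -0.007], [0.061, -0.998, -0.001], [-0.007, 0.0, -1.0]]
ft_force: [0.6, -0.8, -4.7]
finger_gap: 0.0146
[0.51784027 0.17933655 0.17871863]
(200, 50) [-0.064  -0.1094  0.0162]
(310, 50) [-0.0078 -0.1094  0.0161]
(440, 50) [ 0.0587 -0.1094  0.0165]
(470, 235) [ 0.0916 -0.0051  0.0165]
(500, 260) [0.1145 0.0132 0.0171]
```

View pics/e_w.png

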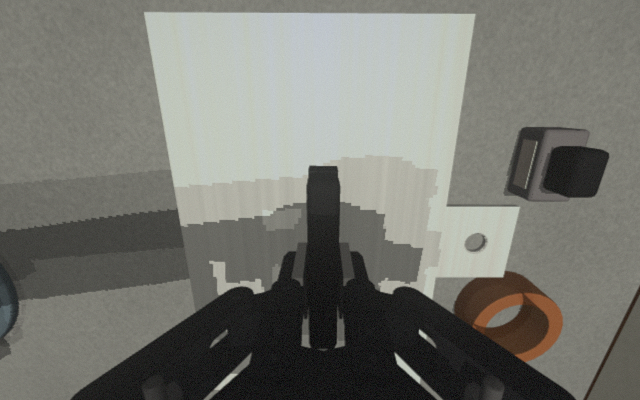

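View pics/e_s.png

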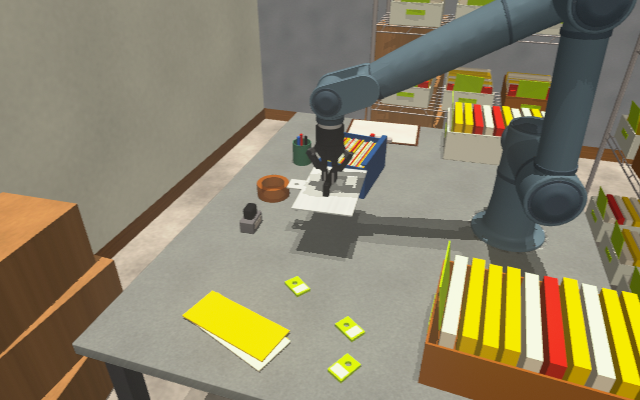

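View pics/e_t.png

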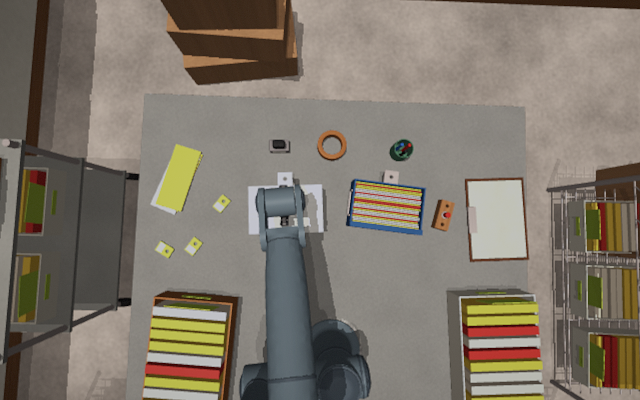

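```bash
python3 - <<'E'
from h import *
import pickle; s,c,ct=pickle.load(open("e.pkl","rb"))
I={"position":[0,0,0],"orientation":np.eye(3)}
print(np.round(ray(c,[[475,242],[145,12],[475,14],[519,207],[503,277],[447,205],[309,168],[336,168]],.0163,I),4))
# box from first top image, fit by lines: view crop enlarged
c=dict(np.load("a_top.npz")); im=c["color"][...,::-1]
cv2.imwrite("pics/box.png",cv2.resize(np.ascontiguousarray(im[165:240,340:460]),None,fx=6.5,fy=6.5,interpolation=cv2.INTER_CUBIC))
E
```

```text
[[ 0.0955 -0.0003  0.0163]
 [-0.0888 -0.1262  0.0163]
 [ 0.0738 -0.1252  0.0163]
 [ 0.1181 -0.024   0.0163]
 [ 0.1186  0.0256  0.0163]
 [ 0.0741 -0.0253  0.0163]
 [-0.0093 -0.0481  0.0163]
 [ 0.0064 -0.0481  0.0163]]
```

View pics/box.png

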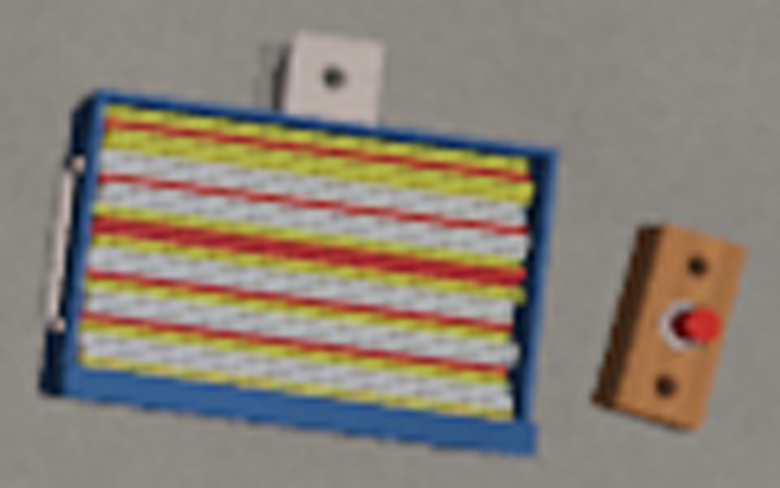

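```bash
python3 - <<'E'
from h import *
c=dict(np.load("a_top.npz"))
f=lambda p:(np.array(p)+.5)/6.5-.5+[340,165]
A=ray(c,f([[99,92],[557,150],[334,76]]),.115)[:,:2]
B=ray(c,f([[82,365],[538,422],[55,397],[535,455]]),.130)[:,:2]
print(A,B)
for a,b in((A[0],A[1]),(B[0],B[1]),(B[2],B[3])): print(np.degrees(np.arctan2(*(b-a)*[1,-1])),np.linalg.norm(b-a))
m=(A[0]+A[1])/2; yaw=np.arctan2(*(A[1]-A[0])*[1,-1]); x=np.array([np.cos(yaw),np.sin(yaw)])
print("front mid",m,"origin",m-.085*x,"from hole",A[2]-.1075*x,"from lip inner", (B[0]+B[1])/2+.066*x,"back", (B[2]+B[3])/2+.085*x)
def g(p):return (np.array(p)+.5)/2.5-.5+[140,120]
L=ray(c,g([[284,171],[449,167],[452,275],[286,278]]),.012)[:,:2];print("lid ctr (wrist .5156,.1786)",L.mean(0),ray(c,g([366,154]),.012),"wrist .6192 .1835")
E
```

```text
[[ 0.62585075 -0.06195819]
 [ 0.60180297 -0.31470481]
 [ 0.63878257 -0.19113385]] [[ 0.47632815 -0.05381527]
 [ 0.45286004 -0.30050368]
 [ 0.45879198 -0.03966358]
 [ 0.43513598 -0.29900603]]
-5.435092030047797 0.25388806606028536
-5.434340471780633 0.24780218782303617
-5.211828066032128 0.2604191078806334
front mid [ 0.61382686 -0.1883315 ] origin [ 0.52920901 -0.18028046] from hole [ 0.53176588 -0.18095166] from lip inner [ 0.53029737 -0.18341086] back [ 0.53158183 -0.17738584]
lid ctr (wrist .5156,.1786) [0.51574205 0.18039249] [[0.62020571 0.18686727 0.012     ]] wrist .6192 .1835
```

```bash
cat >> h.py <<'E'
BO=np.array([.530,-.182,0]); BYAW=np.radians(-5.4); LO=np.array([.0013,0,.0203]) # TCP in lid frame
def lidpose(edge_x,edge_z,tilt,dy=0.):
    """tilt deg; returns TCP pos, R for lid edge at box (x,z) m"""
    t=np.radians(tilt); Rz=R.from_euler('z',BYAW).as_matrix(); Rl=Rz@R.from_rotvec([0,-t,0]).as_matrix()
    o=BO+Rz@np.array([edge_x,dy,edge_z])-Rl@np.array([-.088,0,.002])
    return o+Rl@LO, Rl@np.diag([1.,-1,-1])
def lidnow(s):
    Rl=np.array(s["orientation"])@np.diag([1.,-1,-1]); o=np.array(s["position"])-Rl@LO
    Rz=R.from_euler('z',BYAW).as_matrix(); f=lambda p: np.round((Rz.T@(o+Rl@np.array(p)-BO))*1000,1)
    print("edge",f([-.088,0,.002]),"hole",f([.0975,0,.004]),"rib",f([.068,0,-.008]),"eul xyz deg",np.round(R.from_matrix(Rz.T@Rl).as_euler('xyz',degrees=True),2))
E
python3 - <<'E'
from h import *
p,Rt=lidpose(-.045,.150,12); print(p); plan(p,Rt,n=12)
E
```

```text
[ 0.56837274 -0.18562729  0.18646662]
12 rows; total tool shift [ 0.0303  0.3672 -0.0119] turn [-0.0142  0.2227  0.1545]
{"linear":[0.0025, 0.0306, -0.001],"turn":[-0.0012, 0.0186, 0.0129]}
{"linear":[0.0029, 0.0306, -0.0009],"turn":[-0.0012, 0.0186, 0.0129]}
{"linear":[0.0033, 0.0305, -0.0008],"turn":[-0.0012, 0.0186, 0.0129]}
{"linear":[0.0038, 0.0305, -0.0007],"turn":[-0.0012, 0.0186, 0.0129]}
{"linear":[0.0042, 0.0304, -0.0006],"turn":[-0.0012, 0.0186, 0.0129]}
{"linear":[0.0046, 0.0304, -0.0005],"turn":[-0.0012, 0.0186, 0.0129]}
{"linear":[0.005, 0.0303, -0.0004],"turn":[-0.0012, 0.0186, 0.0129]}
{"linear":[0.0054, 0.0302, -0.0002],"turn":[-0.0012, 0.0186, 0.0129]}
{"linear":[0.0057, 0.0302, -0.0001],"turn":[-0.0012, 0.0186, 0.0129]}
{"linear":[0.0061, 0.0301, 0.0001],"turn":[-0.0012, 0.0186, 0.0129]}
{"linear":[0.0065, 0.03, 0.0002],"turn":[-0.0012, 0.0186, 0.0129]}
{"linear":[0.0069, 0.0299, 0.0004],"turn":[-0.0012, 0.0186, 0.0129]}
```

```bash
python3 -m crank '[{"linear":[0.0025,0.015,-0.004],"turn":[-0.001,0.0186,0.013]},{"linear":[0.003,0.03,-0.003],"turn":[-0.001,0.0186,0.013]},{"linear":[0.0035,0.03,-0.002],"turn":[-0.001,0.0186,0.013]},{"linear":[0.004,0.03,-0.001],"turn":[-0.001,0.0186,0.013]},{"linear":[0.004,0.03,0],"turn":[-0.001,0.0186,0.013]},{"linear":[0.005,0.03,0],"turn":[-0.001,0.0186,0.013]},{"linear":[0.005,0.03,0],"turn":[-0.001,0.0186,0.013]},{"linear":[0.005,0.03,0],"turn":[-0.001,0.0186,0.013]},{"linear":[0.006,0.03,0],"turn":[-0.001,0.0186,0.013]},{"linear":[0.006,0.03,0],"turn":[-0.001,0.0186,0.013]}]' 0
python3 - <<'E'
from h import *
from rig import sensors
lidnow(sensors.read_state())
p,Rt=lidpose(-.045,.150,12); print(p); plan(p,Rt)
E
```

```text
clock: 4.95
position: [0.5464, -0.1097, 0.1631]
orientation: [[0.988, -0.066, 0.136], [-0.067, -0.998, -0.002], [0.136, -0.008, -0.991]]
ft_force: [2.0, 0.7, -3.0]
finger_gap: 0.0145
edge [-76.4  71.4 132.9] hole [107.   76.3 160.1] rib [ 79.5  75.6 144.2] eul xyz deg [ 0.44 -7.83  1.55]
[ 0.56837274 -0.18562729  0.18646662]
3 rows; total tool shift [ 0.0299  0.0741 -0.02  ] turn [-0.0123  0.0729  0.0263]
{"linear":[0.01, 0.0247, -0.0067],"turn":[-0.0041, 0.0243, 0.0088]}
{"linear":[0.0103, 0.0247, -0.0063],"turn":[-0.0041, 0.0243, 0.0088]}
{"linear":[0.0107, 0.0246, -0.006],"turn":[-0.0041, 0.0243, 0.0088]}
```

```bash
python3 -m crank '[{"linear":[0.008,0.003,-0.025],"turn":[-0.004,0.025,0.009]},{"linear":[0.012,0.025,-0.01],"turn":[-0.004,0.025,0.009]},{"linear":[0.012,0.025,-0.004],"turn":[-0.004,0.025,0.009]},{"linear":[0,0.01,0],"turn":[0,0,0]},{"linear":[0,0,0],"turn":[0,0,0]},{"linear":[0,0,0],"turn":[0,0,0]}]' 0
python3 - <<'E'
from h import *
s,c=snap("wrist","f_w");s2,c2=snap("top","f_t");s3,c3=snap("side","f_s")
import pickle; pickle.dump((s,c,s2,c2,c3),open("f.pkl","wb"))
lidnow(s);lidnow(s2)
im=c2["color"][...,::-1]; cv2.imwrite("pics/f_tc.png",cv2.resize(np.ascontiguousarray(im[150:240,340:460]),None,fx=6.5,fy=6.5,interpolation=cv2.INTER_CUBIC))
Rl=np.array(s2["orientation"])@np.diag([1.,-1,-1]); o=np.array(s2["position"])-Rl@LO
pts=[o+Rl@np.array(p) for p in [(.0975,0,.004),(.12,.025,.004),(.12,-.025,.004),(.075,.126,.004),(.075,-.126,.004)]]
print(((proj(c2,pts)-[340,150]+.5)*6.5-.5).round(0).tolist())
p,Rt=lidpose(-.045,.150,12); print(p); plan(p,Rt)
E
```

```text
clock: 5.45
position: [0.5587, -0.1809, 0.1912]
orientation: [[0.977, -0.105, 0.185], [-0.105, -0.994, -0.01], [0.185, -0.009, -0.983]]
ft_force: [0.4, 0.2, -4.9]
finger_gap: 0.0147
edge [-55.9   5.1 156.7] hole [126.    2.7 193. ] rib [ 99.3   3.2 175.8] eul xyz deg [  0.54 -10.67  -0.74]
edge [-56.3   5.5 156.2] hole [125.6   3.3 192.4] rib [ 98.8   3.7 175.1] eul xyz deg [  0.56 -10.61  -0.7 ]
[[368.0, 123.0], [327.0, 73.0], [423.0, 87.0], [121.0, 133.0], [600.0, 199.0]]
[ 0.56837274 -0.18562729  0.18646662]
1 rows; total tool shift [0.0088 0.0048 0.0069] turn [-0.0069  0.0223 -0.0108]
{"linear":[0.0088, 0.0048, 0.0069],"turn":[-0.0069, 0.0223, -0.0108]}
```

View pics/f_tc.png

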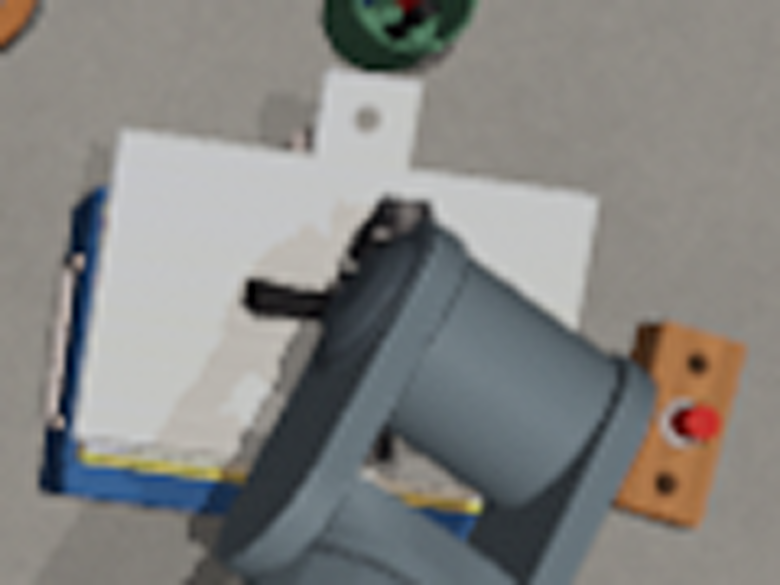

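View pics/f_w.png

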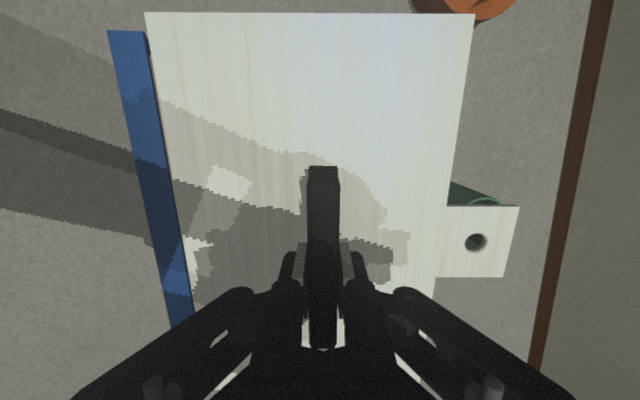

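View pics/f_s.png

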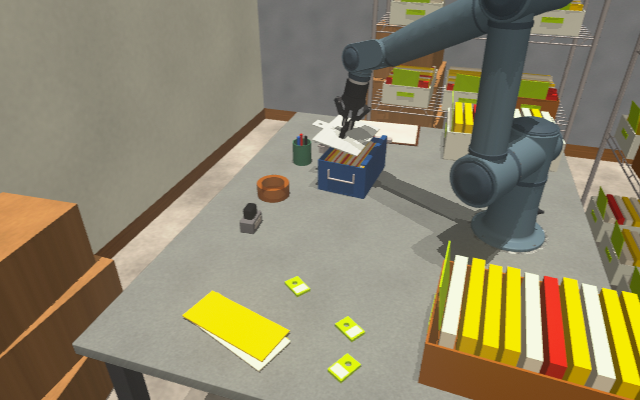

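```bash
python3 - <<'E'
from h import *
import pickle; s,c,s2,c2,c3=pickle.load(open("f.pkl","rb"))
im=c["color"][...,::-1]; cv2.imwrite("pics/f_lip.png",cv2.resize(np.ascontiguousarray(im[10:350,90:230]),None,fx=1.75,fy=1.75,interpolation=cv2.INTER_CUBIC))
P=cloud(c,s)
for uv in [(118,60),(128,60),(140,60),(145,180),(158,180),(170,250)]: print(uv,np.round(P[uv[1],uv[0]],4))
W=ray(c,[[108,31],[143,31],[172,328]],.130,s)[:,:2]; print(W)
d=W[0]-W[2]; yaw=np.arctan2(-d[0],d[1]); print(np.degrees(yaw)); x=np.array([np.cos(yaw),np.sin(yaw)]);y=np.array([-x[1],x[0]])
corner_out=W[0]; print("origin by back-left corner (x-85,y128)",W[0]+.085*x-.128*y, W[1]+.066*x-.128*y)
E
```

```text
(118, 60) [ 0.4586 -0.0615  0.1324]
(128, 60) [ 0.4634 -0.0617  0.1309]
(140, 60) [ 0.47   -0.0622  0.1311]
(145, 180) [ 0.4522 -0.1338  0.1322]
(158, 180) [ 0.4602 -0.1349  0.1326]
(170, 250) [ 0.4533 -0.1876  0.1315]
[[ 0.4571694  -0.04588685]
 [ 0.47570461 -0.04708718]
 [ 0.43576733 -0.2567359 ]]
-5.7959112274499915
origin by back-left corner (x-85,y128) [ 0.52880875 -0.18181626] [ 0.52844109 -0.18109786]
```

View pics/f_lip.png

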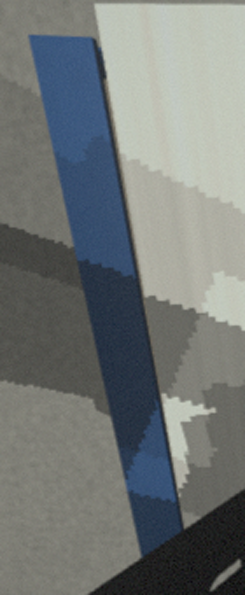

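```bash
sed -i 's/BO=np.array(\[.530,-.182,0\])/BO=np.array([.5287,-.1813,0])/' h.py; python3 - <<'E'
from h import *
p,Rt=lidpose(-.050,.130,12.5); print(p); plan(p,Rt)
from rig import sensors
lidnow(sensors.read_state())
E
```

```text
[ 0.56177495 -0.1844265   0.16719427]
1 rows; total tool shift [-0.0013  0.0045  0.0246] turn [-0.0069  0.031  -0.0109]
{"linear":[-0.0013, 0.0045, 0.0246],"turn":[-0.0069, 0.031, -0.0109]}
edge [-54.3   5.4 157.1] hole [127.6   3.4 193.5] rib [100.8   3.8 176.3] eul xyz deg [  0.52 -10.72  -0.63]
```

```bash
python3 -m crank '[{"linear":[-0.0005,0.0025,0.01],"turn":[-0.004,0.015,-0.0055]},{"linear":[-0.0005,0.0025,0.01],"turn":[-0.004,0.015,-0.0055]},{"linear":[0,0,0.004],"turn":[0,0,0]},{"linear":[0,0,0],"turn":[0,0,0]}]' 0
python3 - <<'E'
from h import *
from rig import sensors
lidnow(sensors.read_state())
p,Rt=lidpose(-.056,.1205,12.5); plan(p,Rt)
E
```

```text
clock: 5.93
position: [0.5621, -0.1804, 0.166]
orientation: [[0.973, -0.088, 0.213], [-0.086, -0.996, -0.018], [0.214, -0.0, -0.977]]
ft_force: [-0.1, -0.1, -4.9]
finger_gap: 0.014
edge [-50.1   3.5 129. ] hole [130.6   4.6 170.7] rib [104.4   4.4 152.6] eul xyz deg [  0.03 -12.36   0.33]
1 rows; total tool shift [-0.0076  0.004   0.0068] turn [-0.0017  0.0024  0.0056]
{"linear":[-0.0076, 0.004, 0.0068],"turn":[-0.0017, 0.0024, 0.0056]}
```

```bash
python3 -m crank '[{"linear":[-0.004,0.002,0.0035],"turn":[-0.001,0.001,0.003]},{"linear":[-0.004,0.002,0.0035],"turn":[-0.001,0.001,0.003]},{"linear":[0,0,0],"turn":[0,0,0]},{"linear":[0,0,0],"turn":[0,0,0]}]' 0
python3 - <<'E'
from h import *
from rig import sensors
lidnow(sensors.read_state())
p,Rt=lidpose(-.073,.1195,12.); plan(p,Rt,n=4)
E
```

```text
clock: 6.27
position: [0.555, -0.1823, 0.1571]
orientation: [[0.972, -0.093, 0.214], [-0.091, -0.996, -0.02], [0.215, -0.0, -0.977]]
ft_force: [-0.2, 0.4, -5.0]
finger_gap: 0.0144
edge [-57.    1.4 120. ] hole [123.7   1.6 161.9] rib [ 97.5   1.6 143.8] eul xyz deg [  0.02 -12.43   0.07]
4 rows; total tool shift [-0.0156  0.0015 -0.0023] turn [-0.0005 -0.0075  0.0012]
const ([-0.0039, 0.0004, -0.0006], [-0.0001, -0.0019, 0.0003])
```

```bash
python3 -m crank '[{"linear":[-0.004,0,-0.0006],"turn":[0,-0.002,0]},{"linear":[-0.004,0,-0.0006],"turn":[0,-0.002,0]},{"linear":[-0.004,0.0005,-0.0006],"turn":[0,-0.002,0]},{"linear":[-0.003,0.0005,-0.0006],"turn":[0,-0.002,0]},{"linear":[0,0,0],"turn":[0,0,0]}]' 0
python3 - <<'E'
from h import *
s,c=snap("wrist","g_w")
lidnow(s)
p,Rt=lidpose(-.0775,.1185,11.); plan(p,Rt)
E
```

```text
clock: 6.68
position: [0.5387, -0.1823, 0.1575]
orientation: [[0.974, -0.093, 0.207], [-0.091, -0.996, -0.02], [0.208, 0.001, -0.978]]
ft_force: [-0.8, -0.1, -5.5]
finger_gap: 0.0146
edge [-7.35e+01 -1.00e-01  1.21e+02] hole [1.075e+02 1.000e-01 1.616e+02] rib [ 81.2   0.  143.7] eul xyz deg [ -0.04 -12.02   0.07]
1 rows; total tool shift [-0.0044 -0.      0.0032] turn [ 0.0005 -0.0182  0.0012]
{"linear":[-0.0044, -0.0, 0.0032],"turn":[0.0005, -0.0182, 0.0012]}
```

View pics/g_w.png

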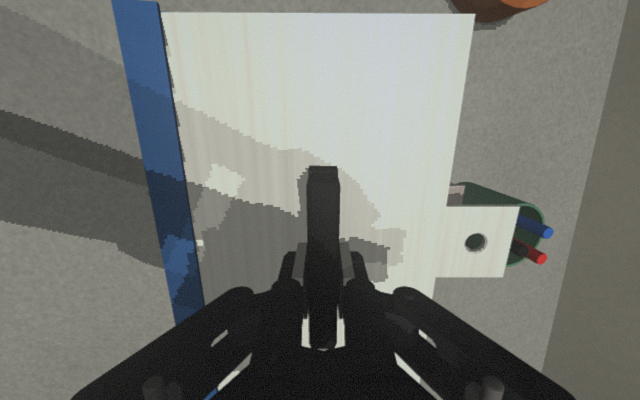

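```bash
python3 -m crank '[{"linear":[-0.002,0,0.0015],"turn":[0,-0.009,0]},{"linear":[-0.002,0,0.0015],"turn":[0,-0.009,0]},{"linear":[0,0,0],"turn":[0,0,0]}]' 0
python3 - <<'E'
from h import *
from rig import sensors
s=sensors.read_state()
lidnow(s)
p,Rt=lidpose(-.0778,.1178,6.); plan(p,Rt,n=5)
E
```

```text
clock: 6.98
position: [0.5356, -0.1823, 0.1541]
orientation: [[0.977, -0.093, 0.189], [-0.092, -0.996, -0.019], [0.19, 0.001, -0.982]]
ft_force: [0.4, -0.5, -4.6]
finger_gap: 0.0148
edge [-77.2  -0.4 119.1] hole [104.5  -0.2 156.4] rib [ 77.8  -0.3 139. ] eul xyz deg [ -0.07 -10.97   0.05]
5 rows; total tool shift [ 0.0004 -0.0003  0.009 ] turn [ 0.0011 -0.0868  0.0008]
{"linear":[0.0001, -0.0001, 0.0018],"turn":[0.0002, -0.0174, 0.0002]}
{"linear":[0.0001, -0.0001, 0.0018],"turn":[0.0002, -0.0174, 0.0002]}
{"linear":[0.0002, -0.0001, 0.0018],"turn":[0.0002, -0.0174, 0.0002]}
{"linear":[0.0002, -0.0001, 0.0018],"turn":[0.0002, -0.0174, 0.0002]}
{"linear":[0.0002, -0.0001, 0.0018],"turn":[0.0002, -0.0174, 0.0002]}
```

```bash
python3 -m crank '[{"linear":[0.0001,0,0.0018],"turn":[0,-0.0174,0]},{"linear":[0.0001,0,0.0018],"turn":[0,-0.0174,0]},{"linear":[0.0002,0,0.0018],"turn":[0,-0.0174,0]},{"linear":[0.0002,0,0.0018],"turn":[0,-0.0174,0]},{"linear":[0.0002,0,0.0018],"turn":[0,-0.0174,0]},{"linear":[0,0,0],"turn":[0,0,0]}]' 0
python3 - <<'E'
from h import *
from rig import sensors
s=sensors.read_state()
lidnow(s)
p,Rt=lidpose(-.0782,.117,2.5); plan(p,Rt,n=4)
E
```

```text
clock: 7.48
position: [0.5387, -0.1827, 0.1442]
orientation: [[0.991, -0.094, 0.095], [-0.093, -0.996, -0.01], [0.096, 0.001, -0.995]]
ft_force: [-0.3, 0.3, -4.2]
finger_gap: 0.0145
edge [-77.   -0.5 117.4] hole [107.4  -0.4 137.2] rib [ 79.2  -0.4 122.4] eul xyz deg [-0.08 -5.5   0.04]
4 rows; total tool shift [-0.0004 -0.0004  0.005 ] turn [ 0.0013 -0.0523  0.0006]
{"linear":[-0.0001, -0.0001, 0.0012],"turn":[0.0003, -0.0131, 0.0002]}
{"linear":[-0.0001, -0.0001, 0.0012],"turn":[0.0003, -0.0131, 0.0002]}
{"linear":[-0.0001, -0.0001, 0.0013],"turn":[0.0003, -0.0131, 0.0002]}
{"linear":[-0.0, -0.0001, 0.0013],"turn":[0.0003, -0.0131, 0.0002]}
```

```bash
python3 -m crank '[{"linear":[-0.0006,0,0.0005],"turn":[0,-0.005,0]},{"linear":[-0.0005,0,0.0012],"turn":[0,-0.013,0]},{"linear":[-0.0001,0,0.0012],"turn":[0,-0.013,0]},{"linear":[0,0,0.0013],"turn":[0,-0.013,0]},{"linear":[0,0,0],"turn":[0,0,0]}]' 0
python3 - <<'E'
from h import *
s,c=snap("wrist","h_w")
lidnow(s); print(s["ft_force"])
p,Rt=lidpose(-.0782,.1165,0); plan(p,Rt,n=3)
E
```

```text
clock: 7.9
position: [0.5385, -0.1827, 0.1399]
orientation: [[0.994, -0.094, 0.048], [-0.094, -0.996, -0.006], [0.048, 0.001, -0.999]]
ft_force: [0.0, 0.4, -3.7]
finger_gap: 0.0147
edge [-78.4  -0.5 117.3] hole [106.8  -0.4 128.2] rib [ 77.9  -0.4 114.8] eul xyz deg [-0.07 -2.77  0.02]
[ 0.01750369  0.43130264 -3.70500549]
3 rows; total tool shift [ 0.0009 -0.0004  0.0052] turn [ 0.0013 -0.0489  0.0004]
{"linear":[0.0003, -0.0001, 0.0017],"turn":[0.0004, -0.0163, 0.0001]}
{"linear":[0.0003, -0.0001, 0.0017],"turn":[0.0004, -0.0163, 0.0001]}
{"linear":[0.0004, -0.0001, 0.0017],"turn":[0.0004, -0.0163, 0.0001]}
```

View pics/h_w.png

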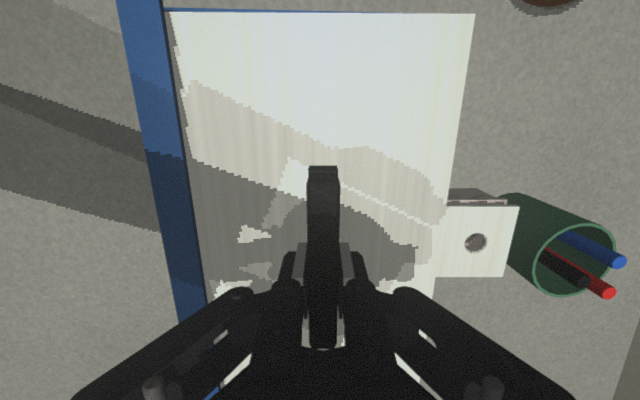

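```bash
python3 -m crank '[{"linear":[0.0002,0,0.0017],"turn":[0,-0.016,0]},{"linear":[0.0002,0,0.0017],"turn":[0,-0.016,0]},{"linear":[0,0,0],"turn":[0,0,0]}]' 0
python3 - <<'E'
from h import *
from rig import sensors
s=sensors.read_state()
lidnow(s); 
p,Rt=lidpose(-.0782,.1165,0); plan(p,Rt,n=3)
E
```

```text
clock: 8.2
position: [0.5392, -0.1828, 0.1368]
orientation: [[0.995, -0.094, 0.014], [-0.094, -0.996, -0.003], [0.015, 0.001, -1.0]]
ft_force: [-0.9, 0.3, -3.9]
finger_gap: 0.0143
edge [-78.4  -0.5 117.2] hole [107.   -0.5 121.9] rib [ 77.7  -0.5 109.5] eul xyz deg [-0.08 -0.83  0.01]
3 rows; total tool shift [ 0.0005 -0.0005  0.0021] turn [ 0.0015 -0.0146  0.0002]
{"linear":[0.0002, -0.0002, 0.0007],"turn":[0.0005, -0.0049, 0.0001]}
{"linear":[0.0002, -0.0002, 0.0007],"turn":[0.0005, -0.0049, 0.0001]}
{"linear":[0.0002, -0.0002, 0.0007],"turn":[0.0005, -0.0049, 0.0001]}
```

Entering cleanly. Last bit down, then open.

```bash
python3 -m crank '[{"linear":[0,0,0.0008],"turn":[0,-0.007,0]},{"linear":[0,0,0.0008],"turn":[0,-0.007,0]},{"linear":[0,0,0],"turn":[0,0,0]}]' 0
python3 - <<'E'
from h import *
from rig import sensors
s=sensors.read_state()
lidnow(s); 
E
```

```text
clock: 8.45
position: [0.54, -0.1831, 0.1367]
orientation: [[0.996, -0.094, 0.0], [-0.094, -0.996, -0.002], [0.0, 0.002, -1.0]]
ft_force: [-0.4, 1.2, -3.7]
finger_gap: 0.0146
edge [-77.9  -0.8 118.4] hole [107.6  -0.7 120.4] rib [ 78.1  -0.7 108.4] eul xyz deg [-0.11 -0.01  0.02]
```

```bash
python3 -m crank '[{"linear":[0,0,0.0012],"turn":[0.001,0,0]},{"linear":[0,0,0.0012],"turn":[0.001,0,0]},{"linear":[0,0,0],"turn":[0,0,0]}]' 0
python3 - <<'E'
from h import *
from rig import sensors
s=sensors.read_state()
lidnow(s); 
E
```

```text
clock: 8.7
position: [0.5406, -0.1834, 0.1366]
orientation: [[0.996, -0.093, 0.001], [-0.093, -0.996, -0.001], [0.001, 0.001, -1.0]]
ft_force: [0.2, 1.3, -3.9]
finger_gap: 0.0147
edge [-77.2  -1.1 118.2] hole [108.3  -0.9 120.5] rib [ 78.8  -0.9 108.4] eul xyz deg [-0.03 -0.08  0.05]
```

```bash
python3 -m crank '[{"linear":[-0.001,-0.0005,0.003],"turn":[0,0,0]},{"linear":[-0.0005,-0.0005,0.003],"turn":[0,0,0]}]' 0
python3 - <<'E'
from h import *
from rig import sensors
s=sensors.read_state()
lidnow(s); 
E
```

```text
clock: 8.87
position: [0.5409, -0.1835, 0.1363]
orientation: [[0.996, -0.093, 0.004], [-0.093, -0.996, -0.003], [0.004, 0.003, -1.0]]
ft_force: [-12.9, 3.4, 19.5]
finger_gap: 0.0143
edge [-76.9  -1.2 117.6] hole [108.6  -1.  120.4] rib [ 79.1  -1.  108.3] eul xyz deg [-0.16 -0.24  0.08]
```

```bash
python3 -m crank '[{"linear":[0,0,0],"turn":[0,0,0]},{"linear":[0,0,0],"turn":[0,0,0]},{"linear":[0,0,0],"turn":[0,0,0]},{"linear":[0,0,0],"turn":[0,0,0]}]' 1
python3 - <<'E'
from h import *
s,c=snap("wrist","i_w");s,c=snap("side","i_s")
print(s["position"],s["ft_force"],s["finger_gap"])
E
```

```text
clock: 9.2
position: [0.5429, -0.1849, 0.1388]
orientation: [[0.996, -0.093, 0.01], [-0.093, -0.996, -0.007], [0.011, 0.006, -1.0]]
ft_force: [-0.1, 0.3, 0.4]
finger_gap: 0.0628
[ 0.54281166 -0.18489892  0.13866346] [ 0.73683411 -0.47437406  0.48039778] 0.0695011229053887
```

View pics/i_w.png

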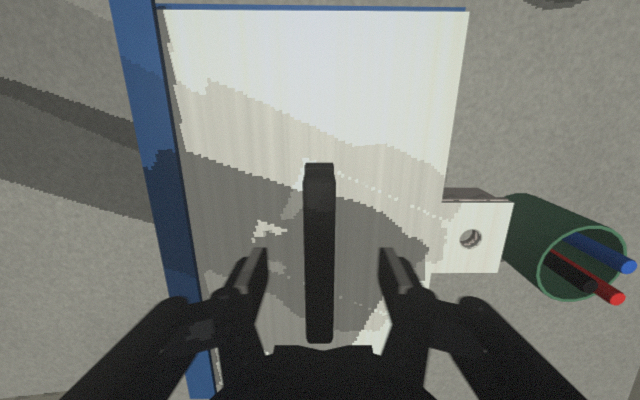

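```bash
python3 -m crank '[{"linear":[0,0,-0.02],"turn":[0,0,0]},{"linear":[0,0,-0.03],"turn":[0,0,0]},{"linear":[0,0,-0.03],"turn":[0,0,0]},{"linear":[0,0,-0.03],"turn":[0,0,0]},{"linear":[0,-0.02,-0.01],"turn":[0,0,0]},{"linear":[0,0,0],"turn":[0,0,0]},{"linear":[0,0,0],"turn":[0,0,0]}]' 1
python3 - <<'E'
from h import *
s,c=snap("wrist","j_w")
import pickle; pickle.dump((s,c),open("j.pkl","wb"))
print(s["position"])
im=c["color"][...,::-1]; cv2.imwrite("pics/j_c.png",cv2.resize(np.ascontiguousarray(im[100:260,380:540]),None,fx=3.7,fy=3.7,interpolation=cv2.INTER_CUBIC))
P=cloud(c,s)
for uv in [(200,60),(300,60),(400,60),(230,200),(410,200)]: print(uv,P[uv[1],uv[0]].round(4))
E
```

```text
clock: 9.88
position: [0.542, -0.1633, 0.2598]
orientation: [[0.996, -0.094, 0.004], [-0.094, -0.996, -0.004], [0.004, 0.003, -1.0]]
ft_force: [0.1, -1.0, -0.7]
finger_gap: 0.0856
[ 0.54200711 -0.163327    0.25980656]
(200, 60) [ 0.3968 -0.0117  0.0017]
(300, 60) [ 0.5254 -0.0239  0.0018]
(400, 60) [ 0.654  -0.0362  0.0028]
(230, 200) [ 0.4462 -0.1636  0.1328]
(410, 200) [ 0.6325 -0.1855  0.1211]
```

View pics/j_w.png

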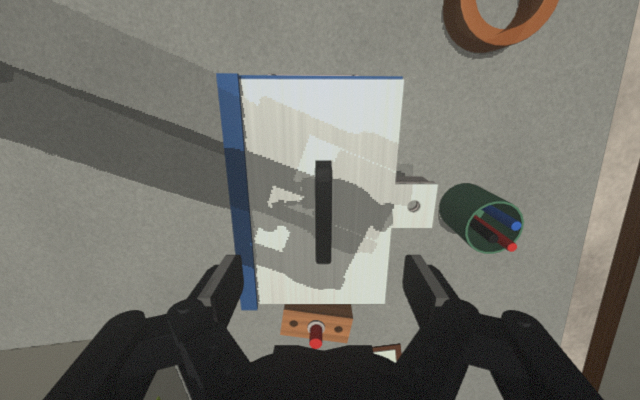

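View pics/j_c.png

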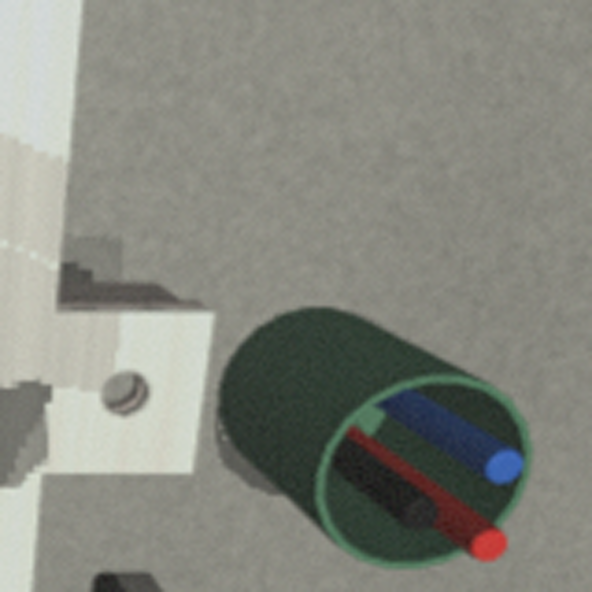

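```bash
python3 - <<'E'
from h import *
import pickle; s,c=pickle.load(open("j.pkl","rb"))
h=ray(c,[413.4,205.9],.119,s)[0]; print("lid hole",h, "expected box hole",BO+R.from_euler('z',BYAW).apply([.1075,0,0]))
im=c["color"][...,::-1]
plan([.529,.4295,.20],Rdown(np.radians(53)),n=18)
E
```

```text
lid hole [ 0.63687763 -0.19341138  0.119     ] expected box hole [ 0.63572291 -0.19141664  0.        ]
18 rows; total tool shift [-0.0689 -0.589   0.0577] turn [ 0.0041 -0.002  -1.0194]
{"linear":[-0.0038, -0.0327, 0.0032],"turn":[0.0002, -0.0001, -0.0566]}
{"linear":[-0.002, -0.0329, 0.0032],"turn":[0.0002, -0.0001, -0.0566]}
{"linear":[-0.0001, -0.0329, 0.0032],"turn":[0.0002, -0.0001, -0.0566]}
{"linear":[0.0018, -0.0329, 0.0032],"turn":[0.0002, -0.0001, -0.0566]}
{"linear":[0.0036, -0.0327, 0.0032],"turn":[0.0002, -0.0001, -0.0566]}
{"linear":[0.0055, -0.0325, 0.0032],"turn":[0.0002, -0.0001, -0.0566]}
{"linear":[0.0073, -0.0321, 0.0032],"turn":[0.0002, -0.0001, -0.0566]}
{"linear":[0.0091, -0.0317, 0.0033],"turn":[0.0002, -0.0001, -0.0566]}
{"linear":[0.0109, -0.0311, 0.0033],"turn":[0.0002, -0.0001, -0.0566]}
{"linear":[0.0126, -0.0304, 0.0033],"turn":[0.0002, -0.0001, -0.0566]}
{"linear":[0.0143, -0.0297, 0.0033],"turn":[0.0002, -0.0001, -0.0566]}
{"linear":[0.016, -0.0288, 0.0033],"turn":[0.0002, -0.0001, -0.0566]}
{"linear":[0.0176, -0.0278, 0.0033],"turn":[0.0002, -0.0001, -0.0566]}
{"linear":[0.0191, -0.0268, 0.0033],"turn":[0.0002, -0.0001, -0.0566]}
{"linear":[0.0206, -0.0257, 0.0033],"turn":[0.0002, -0.0001, -0.0566]}
{"linear":[0.022, -0.0245, 0.0033],"turn":[0.0002, -0.0001, -0.0566]}
{"linear":[0.0234, -0.0232, 0.0033],"turn":[0.0002, -0.0001, -0.0566]}
{"linear":[0.0247, -0.0218, 0.0033],"turn":[0.0002, -0.0001, -0.0566]}
```

```bash
python3 -m crank '[{"linear":[-0.004,-0.033,0.002],"turn":[0,0,-0.0566]},{"linear":[-0.002,-0.033,0.002],"turn":[0,0,-0.0566]},{"linear":[0,-0.033,0.002],"turn":[0,0,-0.0566]},{"linear":[0.002,-0.033,0.002],"turn":[0,0,-0.0566]},{"linear":[0.004,-0.033,0.002],"turn":[0,0,-0.0566]},{"linear":[0.006,-0.033,0.002],"turn":[0,0,-0.0566]},{"linear":[0.007,-0.032,0.002],"turn":[0,0,-0.0566]},{"linear":[0.009,-0.032,0.003],"turn":[0,0,-0.0566]},{"linear":[0.011,-0.031,0.003],"turn":[0,0,-0.0566]},{"linear":[0.013,-0.03,0.003],"turn":[0,0,-0.0566]}]' 1
python3 - <<'E'
from h import *
plan([.529,.4295,.20],Rdown(np.radians(53)),n=8)
E
```

```text
clock: 10.77
position: [0.5284, 0.1708, 0.2187]
orientation: [[0.886, 0.463, -0.019], [0.463, -0.886, -0.003], [-0.018, -0.006, -1.0]]
ft_force: [0.7, 0.3, -0.2]
finger_gap: 0.0854
8 rows; total tool shift [ 0.1208 -0.2289  0.0179] turn [-0.0095  0.0165 -0.4431]
{"linear":[0.0151, -0.0286, 0.0022],"turn":[-0.0012, 0.0021, -0.0554]}
{"linear":[0.0167, -0.0277, 0.0022],"turn":[-0.0012, 0.0021, -0.0554]}
{"linear":[0.0182, -0.0268, 0.0022],"turn":[-0.0012, 0.0021, -0.0554]}
{"linear":[0.0196, -0.0257, 0.0022],"turn":[-0.0012, 0.0021, -0.0554]}
{"linear":[0.021, -0.0246, 0.0023],"turn":[-0.0012, 0.0021, -0.0554]}
{"linear":[0.0223, -0.0234, 0.0023],"turn":[-0.0012, 0.0021, -0.0554]}
{"linear":[0.0236, -0.0221, 0.0023],"turn":[-0.0012, 0.0021, -0.0554]}
{"linear":[0.0248, -0.0208, 0.0023],"turn":[-0.0012, 0.0021, -0.0554]}
```

```bash
python3 -m crank '[{"linear":[0.015,-0.028,0],"turn":[-0.001,0.002,-0.055]},{"linear":[0.016,-0.027,0],"turn":[-0.001,0.002,-0.055]},{"linear":[0.018,-0.026,0],"turn":[-0.001,0.002,-0.055]},{"linear":[0.019,-0.025,0],"turn":[-0.001,0.002,-0.055]},{"linear":[0.021,-0.024,0],"turn":[-0.001,0.002,-0.055]},{"linear":[0.022,-0.023,0],"turn":[-0.001,0.002,-0.055]},{"linear":[0.022,-0.02,0],"turn":[-0.001,0.002,-0.055]},{"linear":[0.01,-0.01,0],"turn":[0,0,-0.03]},{"linear":[0,0,0],"turn":[0,0,0]},{"linear":[0,0,0],"turn":[0,0,0]}]' 1
python3 - <<'E'
from h import *
s,c=snap("wrist","k_w")
import pickle; pickle.dump((s,c),open("k.pkl","wb"))
print(s["position"],s["orientation"])
E
```

```text
clock: 11.6
position: [0.5193, 0.4142, 0.1958]
orientation: [[0.603, 0.797, -0.031], [0.797, -0.604, -0.012], [-0.028, -0.017, -0.999]]
ft_force: [-0.5, -0.7, 0.4]
finger_gap: 0.0854
[0.51925453 0.41419559 0.19576549] [[ 0.60344107  0.79681974 -0.03061327]
 [ 0.7969035  -0.60397989 -0.01237358]
 [-0.02834931 -0.0169291  -0.99945471]]
```

View pics/k_w.png

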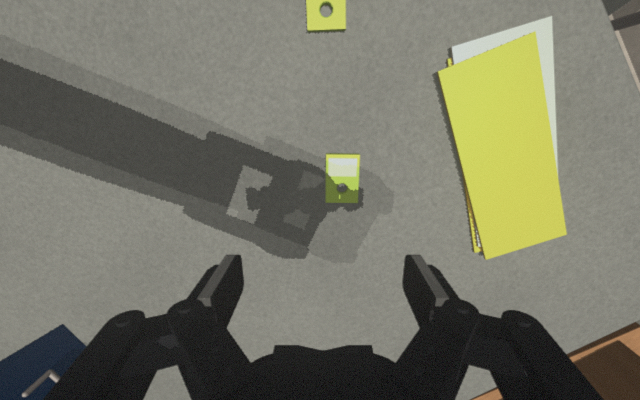

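```bash
cat > tagfit.py <<'E'
from h import *
def tagfit(s,c,roi,z=.008,s0=30):
    hsv=cv2.cvtColor(c["color"],cv2.COLOR_RGB2HSV); x0,y0,x1,y1=roi
    m=np.zeros((400,640),np.uint8); a=(hsv[...,0]>24)&(hsv[...,0]<50)&(hsv[...,1]>110)
    m[y0:y1,x0:x1]=a[y0:y1,x0:x1]*255; m=cv2.morphologyEx(m,cv2.MORPH_CLOSE,np.ones((15,15)))
    cn=max(cv2.findContours(m,cv2.RETR_EXTERNAL,cv2.CHAIN_APPROX_NONE)[0],key=cv2.contourArea)
    h=cv2.convexHull(cn)[:,0]; print("px",np.round(cv2.boxPoints(cv2.minAreaRect(h))).tolist())
    W=ray(c,h,z,s)[:,:2]; r=cv2.minAreaRect((W*1000).astype(np.float32)); print("tag rect mm",r); return r
E
python3 - <<'E'
from tagfit import *
import pickle; s,c=pickle.load(open("k.pkl","rb"))
tagfit(s,c,(310,140,375,220))
print(ray(c,[[342,188],[326,154],[359,154],[326,203],[359,203]],.008,s)[:,:2])
im=c["color"][...,::-1]; cv2.imwrite("pics/k_c.png",cv2.resize(np.ascontiguousarray(im[140:220,300:380]),None,fx=7,fy=7,interpolation=cv2.INTER_CUBIC))
E
```

```text
px [[326.0, 202.0], [326.0, 154.0], [359.0, 154.0], [359.0, 202.0]]
tag rect mm ((527.5997314453125, 429.48828125), (39.23750305175781, 59.7883186340332), 53.092529296875)
[[0.53699892 0.42248122]
 [0.49194359 0.43179177]
 [0.51534474 0.46295068]
 [0.54077741 0.39505326]
 [0.56529802 0.42807899]]
```

View pics/k_c.png

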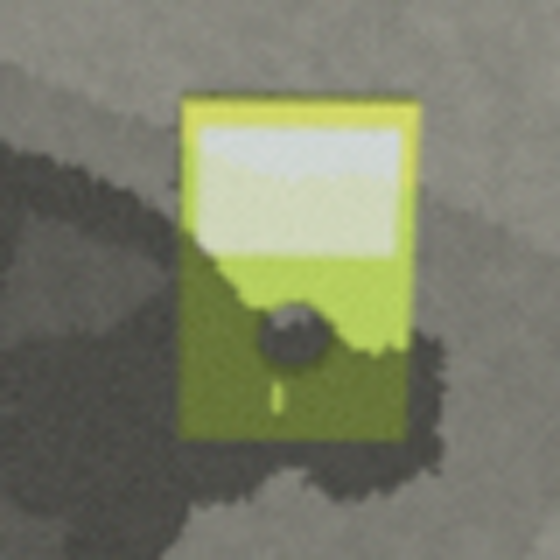

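```bash
python3 - <<'E'
from h import *
plan([.5276,.4295,.03],Rdown(np.radians(53.1)),n=6)
E
```

```text
6 rows; total tool shift [2.24e-02 1.00e-04 1.65e-01] turn [-0.0174  0.0286 -0.0051]
{"linear":[0.0037, 0.0, 0.0275],"turn":[-0.0029, 0.0048, -0.0008]}
{"linear":[0.0036, -0.0001, 0.0275],"turn":[-0.0029, 0.0048, -0.0008]}
{"linear":[0.0035, -0.0001, 0.0275],"turn":[-0.0029, 0.0048, -0.0008]}
{"linear":[0.0033, -0.0002, 0.0276],"turn":[-0.0029, 0.0048, -0.0008]}
{"linear":[0.0032, -0.0003, 0.0276],"turn":[-0.0029, 0.0048, -0.0008]}
{"linear":[0.0031, -0.0004, 0.0276],"turn":[-0.0029, 0.0048, -0.0008]}
```

```bash
python3 -m crank '[{"linear":[0.0037,0,0.0275],"turn":[-0.003,0.005,-0.001]},{"linear":[0.0036,0,0.0275],"turn":[-0.003,0.005,-0.001]},{"linear":[0.0035,0,0.0275],"turn":[-0.003,0.005,-0.001]},{"linear":[0.0033,0,0.0275],"turn":[-0.003,0.005,-0.001]},{"linear":[0.003,0,0.02],"turn":[-0.003,0.005,-0.001]},{"linear":[0.003,0,0.01],"turn":[-0.003,0.005,-0.001]},{"linear":[0,0,0],"turn":[0,0,0]},{"linear":[0,0,0],"turn":[0,0,0]}]' 0.65
python3 - <<'E'
from h import *
plan([.5276,.4295,.01],Rdown(np.radians(53.1)),n=2)
E
```

```text
clock: 12.32
position: [0.5349, 0.4167, 0.0524]
orientation: [[0.614, 0.789, 0.006], [0.789, -0.614, -0.001], [0.003, 0.005, -1.0]]
ft_force: [0.2, 0.5, -0.0]
finger_gap: 0.0556
2 rows; total tool shift [ 0.0055 -0.0139  0.0424] turn [ 0.0053 -0.0033 -0.0173]
{"linear":[0.0028, -0.0069, 0.0212],"turn":[0.0026, -0.0017, -0.0086]}
{"linear":[0.0028, -0.0069, 0.0212],"turn":[0.0026, -0.0017, -0.0086]}
```

```bash
python3 -m crank '[{"linear":[0.003,-0.007,0.011],"turn":[0.003,-0.0015,-0.009]},{"linear":[0.003,-0.007,0.011],"turn":[0.003,-0.0015,-0.009]},{"linear":[0,0,0],"turn":[0,0,0]},{"linear":[0,0,0],"turn":[0,0,0]}]' 0.65
python3 - <<'E'
from h import *
s,c=snap("wrist","l_w")
plan([.5276,.4295,.01],Rdown(np.radians(53.1)),n=2)
E
```

```text
clock: 12.65
position: [0.53, 0.4315, 0.0334]
orientation: [[0.6, 0.8, 0.005], [0.8, -0.6, 0.004], [0.007, 0.002, -1.0]]
ft_force: [-0.1, -0.6, 0.4]
finger_gap: 0.0557
2 rows; total tool shift [-0.003  -0.0006  0.0232] turn [ 0.0014 -0.0063  0.0005]
{"linear":[-0.0015, -0.0003, 0.0116],"turn":[0.0007, -0.0032, 0.0003]}
{"linear":[-0.0014, -0.0003, 0.0116],"turn":[0.0007, -0.0032, 0.0003]}
```

View pics/l_w.png

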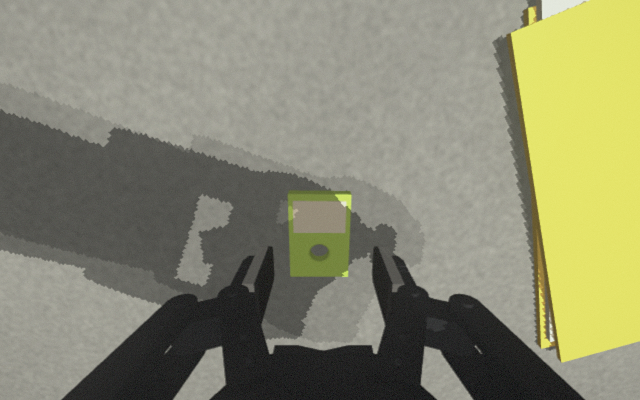

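```bash
python3 -m crank '[{"linear":[-0.0015,0,0.012],"turn":[0.001,-0.003,0]},{"linear":[-0.0015,0,0.01],"turn":[0.001,-0.003,0]},{"linear":[0,0,0],"turn":[0,0,0]},{"linear":[0,0,0],"turn":[0,0,0]}]' 0.65
python3 - <<'E'
from h import *
plan([.5276,.4295,.002],Rdown(np.radians(53.1)),n=2)
E
```

```text
clock: 13.03
position: [0.5285, 0.4297, 0.0105]
orientation: [[0.599, 0.8, 0.001], [0.8, -0.599, 0.001], [0.002, 0.0, -1.0]]
ft_force: [-0.1, 0.4, -0.2]
finger_gap: 0.0556
2 rows; total tool shift [-0.0007 -0.0006  0.0085] turn [ 0.0004 -0.002   0.0013]
const ([-0.0004, -0.0003, 0.0042], [0.0002, -0.001, 0.0006])
```

```bash
python3 -m crank '[{"linear":[-0.0004,-0.0003,0.004],"turn":[0,-0.001,0]},{"linear":[-0.0003,-0.0003,0.0035],"turn":[0,-0.001,0]},{"linear":[0,0,0],"turn":[0,0,0]}]' 0.65
python3 - <<'E'
from h import *
s,c=snap("wrist","m_w")
plan([.5276,.4295,.002],Rdown(np.radians(53.1)),n=2)
im=c["color"][...,::-1]; cv2.imwrite("pics/m_c.png",cv2.resize(np.ascontiguousarray(im[190:330,220:430]),None,fx=3.7,fy=3.7,interpolation=cv2.INTER_CUBIC))
E
```

```text
clock: 13.28
position: [0.5275, 0.4292, 0.0019]
orientation: [[0.6, 0.8, -0.0], [0.8, -0.6, -0.001], [-0.001, 0.0, -1.0]]
ft_force: [0.6, -0.2, -0.3]
finger_gap: 0.0557
2 rows; total tool shift [ 0.0002 -0.0002  0.0003] turn [0.0003 0.0003 0.001 ]
const ([0.0001, -0.0001, 0.0001], [0.0002, 0.0002, 0.0005])
```

View pics/m_c.png

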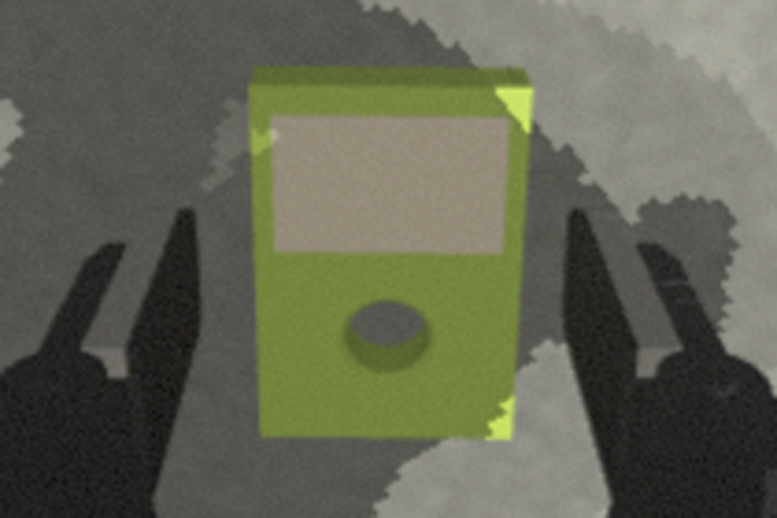

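```bash
python3 -m crank '[{"linear":[0,0,0],"turn":[0,0,0]},{"linear":[0,0,0],"turn":[0,0,0]},{"linear":[0,0,0],"turn":[0,0,0]},{"linear":[0,0,0],"turn":[0,0,0]}]' 0
python3 - <<'E'
from h import *
s,c=snap("wrist","n_w"); print(s["position"],s["ft_force"],s["finger_gap"])
im=c["color"][...,::-1]; cv2.imwrite("pics/n_c.png",cv2.resize(np.ascontiguousarray(im[190:330,220:430]),None,fx=3.7,fy=3.7,interpolation=cv2.INTER_CUBIC))
E
```

```text
clock: 13.67
position: [0.5287, 0.4299, 0.0039]
orientation: [[0.6, 0.8, 0.002], [0.8, -0.6, 0.001], [0.002, 0.001, -1.0]]
ft_force: [0.0, -0.7, -0.3]
finger_gap: 0.0372
[0.5286934  0.42985668 0.00387212] [ 0.01132519 -0.7400808  -0.33463947] 0.037192836709258506
```

View pics/n_c.png

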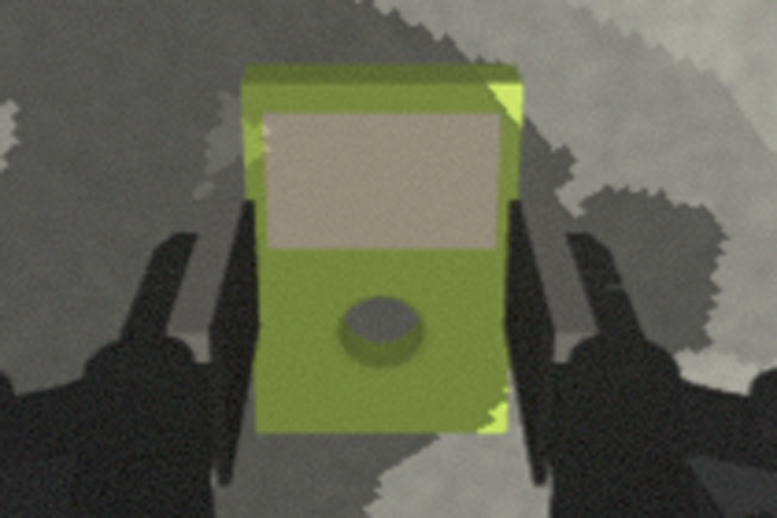

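```bash
python3 -m crank '[{"linear":[0,0,-0.01],"turn":[0,0,0]},{"linear":[0,0,-0.03],"turn":[0,0,0]},{"linear":[0,0,-0.04],"turn":[0,0,0]},{"linear":[0,0,-0.04],"turn":[0,0,0]},{"linear":[0,0,-0.03],"turn":[0,0,0]},{"linear":[0,0,-0.015],"turn":[0,0,0]},{"linear":[0,0,0],"turn":[0,0,0]}]' 0
python3 - <<'E'
from tagfit import *
s,c=snap("wrist","o_w"); print(s["position"],s["finger_gap"])
import pickle; pickle.dump((s,c),open("o.pkl","wb"))
I={"position":[0,0,0],"orientation":np.eye(3)}
P=cloud(c,I); 
for uv in [(285,215),(300,230),(330,230),(355,215),(330,215),(300,290),(340,290)]: print(uv,P[uv[1],uv[0]].round(4))
im=c["color"][...,::-1]; cv2.imwrite("pics/o_c.png",cv2.resize(np.ascontiguousarray(im[190:330,220:430]),None,fx=3.7,fy=3.7,interpolation=cv2.INTER_CUBIC))
Rz=R.from_euler('z',BYAW)
print("hole box",BO+Rz.apply([.1075,0,.119]))
plan([.60,-.15,.24],Rdown(np.radians(84.6)),n=18)
E
```

```text
clock: 14.3
position: [0.5265, 0.4287, 0.1768]
orientation: [[0.6, 0.8, -0.003], [0.8, -0.6, -0.002], [-0.003, -0.001, -1.0]]
ft_force: [0.8, -0.2, 0.3]
finger_gap: 0.0376
[0.52653731 0.42867594 0.17680205] 0.03758884168331168
(285, 215) [-0.0207 -0.0284 -0.0057]
(300, 230) [-0.0128 -0.0204 -0.0073]
(330, 230) [ 0.0032 -0.0204 -0.0072]
(355, 215) [ 0.0163 -0.0289 -0.0071]
(330, 215) [ 0.0032 -0.0291 -0.0074]
(300, 290) [-0.0139  0.0182 -0.0063]
(340, 290) [ 0.0094  0.0183 -0.0062]
hole box [ 0.63572291 -0.19141664  0.119     ]
18 rows; total tool shift [-0.419   0.4058 -0.0633] turn [-0.0026  0.0039 -0.5488]
{"linear":[-0.0233, 0.0225, -0.0035],"turn":[-0.0001, 0.0002, -0.0305]}
{"linear":[-0.024, 0.0218, -0.0035],"turn":[-0.0001, 0.0002, -0.0305]}
{"linear":[-0.0246, 0.0211, -0.0035],"turn":[-0.0001, 0.0002, -0.0305]}
{"linear":[-0.0252, 0.0203, -0.0035],"turn":[-0.0001, 0.0002, -0.0305]}
{"linear":[-0.0258, 0.0195, -0.0035],"turn":[-0.0001, 0.0002, -0.0305]}
{"linear":[-0.0264, 0.0188, -0.0035],"turn":[-0.0001, 0.0002, -0.0305]}
{"linear":[-0.027, 0.0179, -0.0035],"turn":[-0.0001, 0.0002, -0.0305]}
{"linear":[-0.0275, 0.0171, -0.0035],"turn":[-0.0001, 0.0002, -0.0305]}
{"linear":[-0.028, 0.0163, -0.0035],"turn":[-0.0001, 0.0002, -0.0305]}
{"linear":[-0.0285, 0.0154, -0.0035],"turn":[-0.0001, 0.0002, -0.0305]}
{"linear":[-0.029, 0.0145, -0.0035],"turn":[-0.0001, 0.0002, -0.0305]}
{"linear":[-0.0294, 0.0136, -0.0036],"turn":[-0.0001, 0.0002, -0.0305]}
{"linear":[-0.0298, 0.0127, -0.0036],"turn":[-0.0001, 0.0002, -0.0305]}
{"linear":[-0.0302, 0.0118, -0.0036],"turn":[-0.0001, 0.0002, -0.0305]}
{"linear":[-0.0305, 0.0109, -0.0036],"turn":[-0.0001, 0.0002, -0.0305]}
{"linear":[-0.0308, 0.01, -0.0036],"turn":[-0.0001, 0.0002, -0.0305]}
{"linear":[-0.0311, 0.009, -0.0036],"turn":[-0.0001, 0.0002, -0.0305]}
{"linear":[-0.0314, 0.0081, -0.0036],"turn":[-0.0001, 0.0002, -0.0305]}
```

View pics/o_c.png

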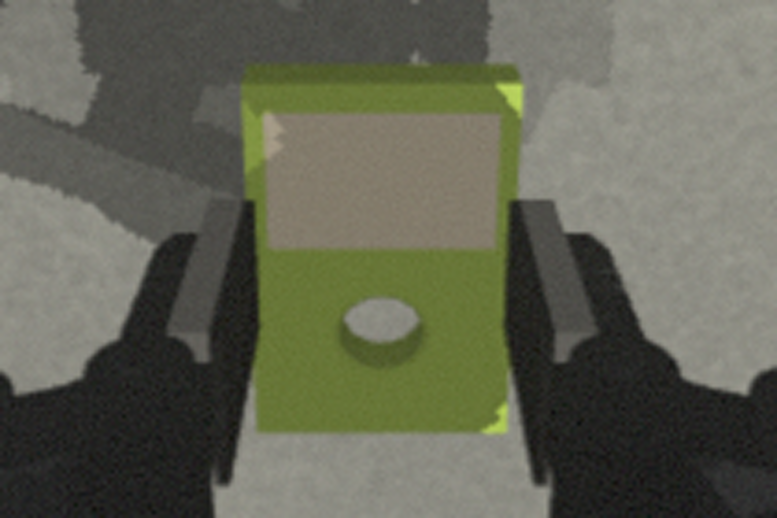

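```bash
python3 - <<'E'
from tagfit import *
import pickle; s,c=pickle.load(open("o.pkl","rb"))
I={"position":[0,0,0],"orientation":np.eye(3)}
f=lambda p:(np.array(p)+.5)/3.7-.5+[220,190]
W=ray(c,f([[382,331],[243,85],[521,83],[257,432],[508,432]]),-.0068,I)*1000; print(W.round(1))
E
python3 -m crank '[{"linear":[-0.023,0.022,-0.005],"turn":[0,0,-0.0305]},{"linear":[-0.024,0.022,-0.005],"turn":[0,0,-0.0305]},{"linear":[-0.025,0.021,-0.005],"turn":[0,0,-0.0305]},{"linear":[-0.025,0.02,-0.005],"turn":[0,0,-0.0305]},{"linear":[-0.026,0.0195,-0.005],"turn":[0,0,-0.0305]},{"linear":[-0.026,0.019,-0.005],"turn":[0,0,-0.0305]},{"linear":[-0.027,0.018,-0.005],"turn":[0,0,-0.0305]},{"linear":[-0.0275,0.017,-0.005],"turn":[0,0,-0.0305]},{"linear":[-0.028,0.016,-0.005],"turn":[0,0,-0.0305]},{"linear":[-0.0285,0.015,-0.005],"turn":[0,0,-0.0305]}]' 0
python3 - <<'E'
from h import *
plan([.60,-.15,.24],Rdown(np.radians(84.6)),n=8)
E
```

```text
[[ -0.6  10.5  -6.8]
 [-20.3 -30.2  -6.8]
 [ 19.1 -30.5  -6.8]
 [-20.6  29.3  -6.8]
 [ 19.6  29.3  -6.8]]
clock: 15.18
position: [0.559, 0.099, 0.2076]
orientation: [[0.307, 0.951, -0.034], [0.952, -0.307, -0.008], [-0.018, -0.03, -0.999]]
ft_force: [1.1, 0.0, -0.3]
finger_gap: 0.0373
8 rows; total tool shift [-0.2249  0.1145 -0.0319] turn [-0.0322  0.0144 -0.2177]
{"linear":[-0.0281, 0.0143, -0.004],"turn":[-0.004, 0.0018, -0.0272]}
{"linear":[-0.0285, 0.0136, -0.004],"turn":[-0.004, 0.0018, -0.0272]}
{"linear":[-0.0288, 0.0128, -0.004],"turn":[-0.004, 0.0018, -0.0272]}
{"linear":[-0.0292, 0.012, -0.004],"turn":[-0.004, 0.0018, -0.0272]}
{"linear":[-0.0295, 0.0112, -0.004],"turn":[-0.004, 0.0018, -0.0272]}
{"linear":[-0.0298, 0.0104, -0.004],"turn":[-0.004, 0.0018, -0.0272]}
{"linear":[-0.03, 0.0096, -0.004],"turn":[-0.004, 0.0018, -0.0272]}
{"linear":[-0.0303, 0.0088, -0.004],"turn":[-0.004, 0.0018, -0.0272]}
```

```bash
python3 -m crank '[{"linear":[-0.028,0.02,-0.006],"turn":[-0.004,0.002,-0.025]},{"linear":[-0.03,0.02,-0.006],"turn":[-0.004,0.002,-0.025]},{"linear":[-0.03,0.02,-0.006],"turn":[-0.004,0.002,-0.025]},{"linear":[-0.03,0.02,-0.006],"turn":[-0.004,0.002,-0.025]},{"linear":[-0.03,0.02,-0.006],"turn":[-0.004,0.002,-0.025]},{"linear":[-0.03,0.018,-0.006],"turn":[-0.004,0.002,-0.025]},{"linear":[-0.03,0.015,-0.004],"turn":[-0.004,0.002,-0.025]},{"linear":[-0.03,0.005,0],"turn":[-0.004,0.002,-0.025]},{"linear":[-0.01,0,0],"turn":[0,0,0]},{"linear":[0,0,0],"turn":[0,0,0]}]' 0
python3 - <<'E'
from h import *
s,c=snap("wrist","p_w"); print(s["position"])
import pickle; pickle.dump((s,c),open("p.pkl","wb"))
plan([.68,-.19,.24],Rdown(np.radians(84.6)))
E
```

```text
clock: 16.02
position: [0.6339, -0.1928, 0.2249]
orientation: [[0.108, 0.994, -0.03], [0.994, -0.108, 0.011], [0.007, -0.031, -1.0]]
ft_force: [-0.3, -0.8, -0.3]
finger_gap: 0.0377
[ 0.6338527  -0.1927766   0.22490035]
2 rows; total tool shift [ 0.0068  0.0454 -0.017 ] turn [-0.0315 -0.0081 -0.0133]
{"linear":[0.0034, 0.0227, -0.0085],"turn":[-0.0157, -0.004, -0.0067]}
{"linear":[0.0032, 0.0229, -0.0081],"turn":[-0.0157, -0.004, -0.0067]}
```

View pics/p_w.png

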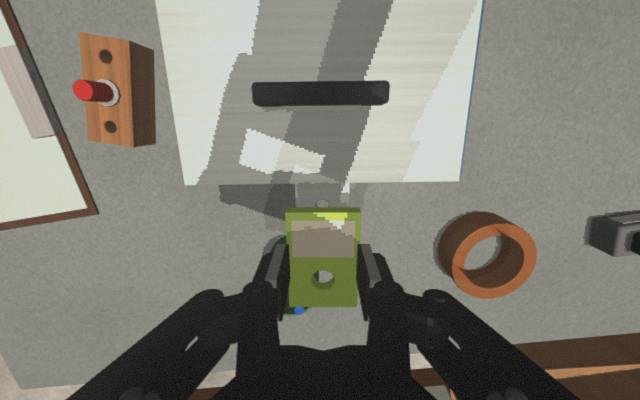

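```bash
python3 -m crank '[{"linear":[0.002,0.018,-0.006],"turn":[-0.0157,-0.004,-0.0067]},{"linear":[0.002,0.018,-0.006],"turn":[-0.0157,-0.004,-0.0067]},{"linear":[0,0,0],"turn":[0,0,0]},{"linear":[0,0,0],"turn":[0,0,0]}]' 0
python3 - <<'E'
from h import *
s,c=snap("wrist","q_w"); print(s["position"])
import pickle; pickle.dump((s,c),open("q.pkl","wb"))
im=c["color"][...,::-1]; cv2.imwrite("pics/q_c.png",cv2.resize(np.ascontiguousarray(im[130:330,240:440]),None,fx=3,fy=3,interpolation=cv2.INTER_CUBIC))
plan([.68,-.19,.24],Rdown(np.radians(84.6)))
E
```

```text
clock: 16.4
position: [0.6683, -0.1849, 0.2302]
orientation: [[0.091, 0.996, -0.008], [0.996, -0.091, 0.006], [0.005, -0.009, -1.0]]
ft_force: [0.5, -0.1, -1.0]
finger_gap: 0.0376
[ 0.66833719 -0.18488775  0.23017148]
1 rows; total tool shift [-0.0041  0.0121 -0.0099] turn [-0.0088 -0.0053  0.0032]
{"linear":[-0.0041, 0.0121, -0.0099],"turn":[-0.0088, -0.0053, 0.0032]}
```

View pics/q_c.png

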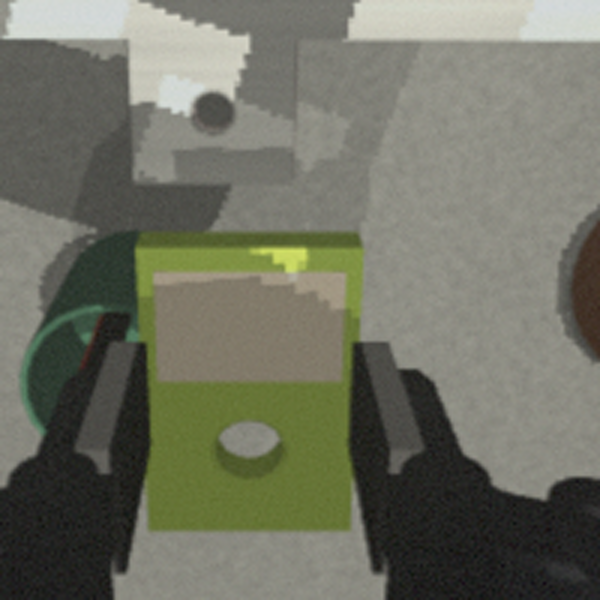

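```bash
python3 - <<'E'
from h import *
import pickle; s,c=pickle.load(open("q.pkl","rb"))
f=lambda p:(np.array(p)+.5)/3-.5+[240,130]
W=ray(c,f([[213,111],[134,184],[297,183],[129,40],[297,40]]),.119,s); print("lid hole, lug corners",W.round(4))
I={"position":[0,0,0],"orientation":np.eye(3)}
print(ray(c,f([[250,449],[137,248],[361,247],[148,529],[351,529]]),-.0068,I).round(4))
d=W[1]-W[2]; print("lug yaw",np.degrees(np.arctan2(d[0],-d[1])))
mid=(W[1]+W[2])/2; print("hole by lug end", mid-.0225*np.array([np.cos(BYAW),np.sin(BYAW),0]))
E
```

```text
lid hole, lug corners [[ 0.6362 -0.1927  0.119 ]
 [ 0.6572 -0.2201  0.119 ]
 [ 0.6616 -0.1687  0.119 ]
 [ 0.6125 -0.2156  0.119 ]
 [ 0.6171 -0.1654  0.119 ]]
[[ 0.0002  0.0104 -0.0068]
 [-0.0196 -0.0305 -0.0068]
 [ 0.0196 -0.0307 -0.0068]
 [-0.0199  0.0288 -0.0068]
 [ 0.0201  0.0287 -0.0068]]
lug yaw -4.9377909489304885
hole by lug end [ 0.6369927  -0.19224607  0.119     ]
```

```bash
python3 - <<'E'
from h import *
plan([.6251,-.1911,.145],Rdown(np.radians(84.8)),n=4)
E
```

```text
4 rows; total tool shift [-0.0107 -0.0416  0.0855] turn [-0.0088 -0.0053 -0.0003]
const ([-0.0027, -0.0104, 0.0214], [-0.0022, -0.0013, -0.0001])
```

```bash
python3 -m crank '[{"linear":[-0.0027,-0.012,0.014],"turn":[-0.002,-0.001,0]},{"linear":[-0.0027,-0.012,0.018],"turn":[-0.002,-0.001,0]},{"linear":[-0.0027,-0.01,0.02],"turn":[-0.002,-0.001,0]},{"linear":[-0.0027,-0.006,0.016],"turn":[-0.002,-0.001,0]},{"linear":[0,0,0],"turn":[0,0,0]},{"linear":[0,0,0],"turn":[0,0,0]}]' 0
python3 - <<'E'
from h import *
plan([.6251,-.1911,.135],Rdown(np.radians(84.8)),n=2)
E
```

```text
clock: 16.95
position: [0.622, -0.1852, 0.1591]
orientation: [[0.086, 0.996, -0.004], [0.996, -0.086, 0.003], [0.003, -0.004, -1.0]]
ft_force: [0.5, -0.4, 0.2]
finger_gap: 0.0373
2 rows; total tool shift [-0.0057  0.0037  0.024 ] turn [-0.0043 -0.003   0.0047]
{"linear":[-0.0028, 0.0019, 0.012],"turn":[-0.0021, -0.0015, 0.0024]}
{"linear":[-0.0028, 0.0018, 0.012],"turn":[-0.0021, -0.0015, 0.0024]}
```

```bash
python3 -m crank '[{"linear":[-0.0028,0.002,0.012],"turn":[-0.002,-0.0015,0.0024]},{"linear":[-0.0028,0.002,0.012],"turn":[-0.002,-0.0015,0.0024]},{"linear":[0,0,0],"turn":[0,0,0]},{"linear":[0,0,0],"turn":[0,0,0]}]' 0
python3 - <<'E'
from h import *
plan([.6251,-.1911,.121],Rdown(np.radians(84.8)),n=3)
E
```

```text
clock: 17.28
position: [0.6274, -0.1911, 0.1355]
orientation: [[0.09, 0.996, 0.003], [0.996, -0.09, -0.002], [-0.001, 0.004, -1.0]]
ft_force: [-0.3, -0.0, 0.2]
finger_gap: 0.037
3 rows; total tool shift [-0.0002 -0.0023  0.0145] turn [0.0036 0.0015 0.0006]
const ([-0.0001, -0.0008, 0.0048], [0.0012, 0.0005, 0.0002])
```

```bash
python3 -m crank '[{"linear":[0,-0.001,0.005],"turn":[0.001,0.0005,0]},{"linear":[0,-0.0008,0.004],"turn":[0.001,0.0005,0]},{"linear":[0,-0.0005,0.003],"turn":[0.001,0.0005,0]},{"linear":[0,0,0],"turn":[0,0,0]}]' 0
python3 - <<'E'
from h import *
plan([.6251,-.1911,.120],Rdown(np.radians(84.8)),n=1)
E
```

```text
clock: 17.62
position: [0.6263, -0.1913, 0.1234]
orientation: [[0.09, 0.996, 0.002], [0.996, -0.09, -0.001], [-0.001, 0.002, -1.0]]
ft_force: [0.1, 0.2, -0.7]
finger_gap: 0.0371
1 rows; total tool shift [ 0.0001 -0.0012  0.0034] turn [0.0023 0.0006 0.0008]
const ([0.0001, -0.0012, 0.0034], [0.0023, 0.0006, 0.0008])
```

```bash
python3 -m crank '[{"linear":[0,-0.001,0.002],"turn":[0.002,0.0005,0]},{"linear":[0,-0.0003,0.0015],"turn":[0,0,0]}]' 0
python3 - <<'E'
from h import *
s,c=snap("wrist","r_w"); print(s["ft_force"])
plan([.6251,-.1911,.120],Rdown(np.radians(84.8)),n=1)
im=c["color"][...,::-1]; cv2.imwrite("pics/r_c.png",cv2.resize(np.ascontiguousarray(im[130:330,220:420]),None,fx=3,fy=3,interpolation=cv2.INTER_CUBIC))
E
```

```text
clock: 17.78
position: [0.6258, -0.1914, 0.1218]
orientation: [[0.09, 0.996, 0.002], [0.996, -0.09, -0.001], [-0.0, 0.002, -1.0]]
ft_force: [-4.9, 2.8, 11.0]
finger_gap: 0.0376
[-4.93051669  2.80888508 10.96710233]
1 rows; total tool shift [ 0.0003 -0.0007  0.0019] turn [0.002  0.0005 0.0008]
const ([0.0003, -0.0007, 0.0019], [0.002, 0.0005, 0.0008])
```

View pics/r_c.png

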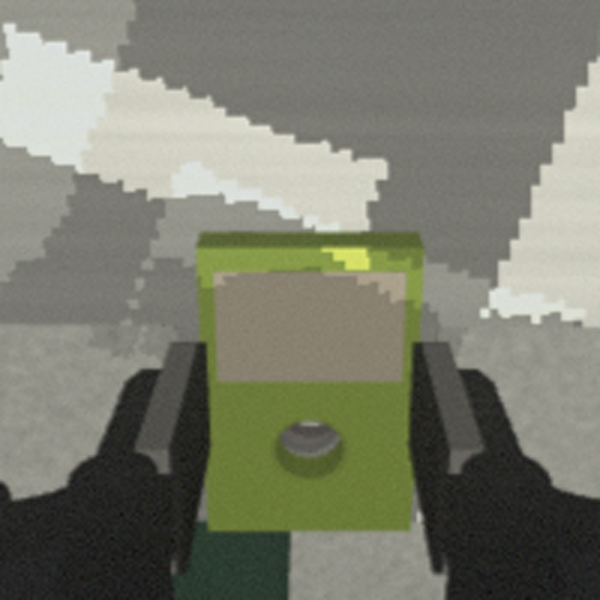

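```bash
python3 -m crank '[{"linear":[0,0,0],"turn":[0,0,0]},{"linear":[0,0,0],"turn":[0,0,0]},{"linear":[0,0,0],"turn":[0,0,0]},{"linear":[0,0,0],"turn":[0,0,0]}]' 0.7
python3 -m crank '[{"linear":[0,0,-0.01],"turn":[0,0,0]},{"linear":[0,0,-0.02],"turn":[0,0,0]},{"linear":[0,0.01,-0.03],"turn":[0,0,0]},{"linear":[0,0.03,-0.03],"turn":[0,0,0]},{"linear":[0,0.02,-0.02],"turn":[0,0,0]},{"linear":[0,0,0],"turn":[0,0,0]},{"linear":[0,0,0],"turn":[0,0,0]}]' 
python3 - <<'E'
from h import *
s,c=snap("wrist","s_w"); print(s["position"])
import pickle; pickle.dump((s,c),open("s.pkl","wb"))
im=c["color"][...,::-1]; cv2.imwrite("pics/s_c.png",cv2.resize(np.ascontiguousarray(im[100:250,250:400]),None,fx=4,fy=4,interpolation=cv2.INTER_CUBIC))
E
```

```text
clock: 18.17
position: [0.6263, -0.1917, 0.1229]
orientation: [[0.09, 0.996, 0.004], [0.996, -0.09, -0.002], [-0.001, 0.004, -1.0]]
ft_force: [-0.0, 0.0, 0.4]
finger_gap: 0.0598
clock: 18.75
position: [0.685, -0.1961, 0.2371]
orientation: [[0.09, 0.996, -0.002], [0.996, -0.09, 0.001], [0.001, -0.002, -1.0]]
ft_force: [-0.5, 0.4, -1.3]
finger_gap: 0.0599
[ 0.6850232  -0.19606482  0.23709203]
```

View pics/s_c.png

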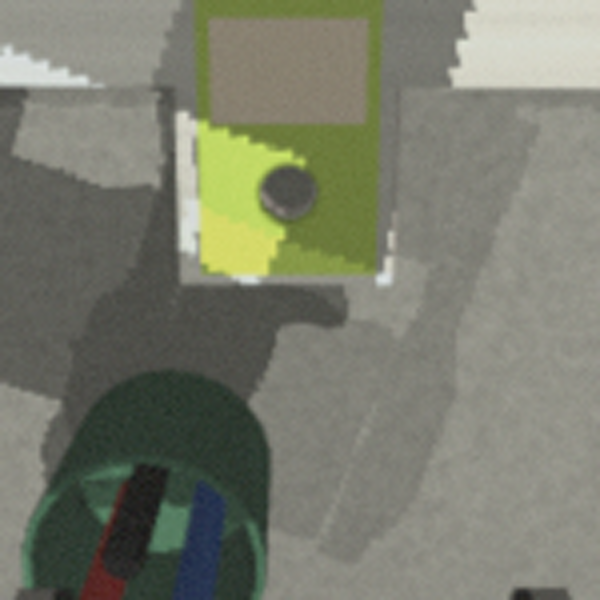

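View pics/s_w.png

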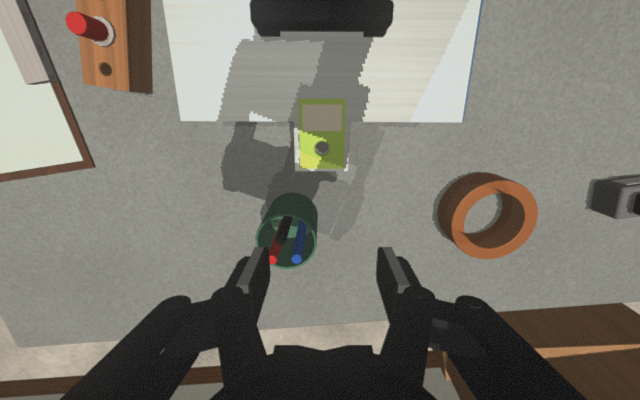

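```bash
python3 - <<'E'
from h import *
import pickle; s,c=pickle.load(open("s.pkl","rb"))
print("tag hole",ray(c,[321.6,147.9],.127,s))
ct=dict(np.load("a_top.npz")); f=lambda p:(np.array(p)+.5)/6.5-.5+[340,165]
print(ray(ct,f([[703,323]]),.079),ray(ct,f([[681,324]]),.049),ray(ct,f([[697,266],[666,386]]),.045))
print(ray(c,[[76,23]],.079,s),ray(c,[[105,32]],.047,s),ray(c,[105,69],.045,s))
plan([.52,-.405,.20],Rdown(np.radians(85)))
E
```

```text
tag hole [[ 0.63721775 -0.1927563   0.127     ]]
[[ 0.51048389 -0.4096258   0.079     ]] [[ 0.51055587 -0.40846241  0.049     ]] [[ 0.54438848 -0.4191786   0.045     ]
 [ 0.47484325 -0.40138015  0.045     ]]
[[ 0.50695578 -0.41257796  0.079     ]] [[ 0.50758176 -0.40904462  0.047     ]] [[ 0.54163431 -0.42228831  0.045     ]]
8 rows; total tool shift [-0.223  -0.1453  0.0373] turn [-0.0017 -0.0011 -0.0034]
const ([-0.0279, -0.0182, 0.0047], [-0.0002, -0.0001, -0.0004])
```

```bash
python3 -m crank '[{"linear":[-0.014,-0.009,0],"turn":[0,0,0]},{"linear":[-0.028,-0.018,0],"turn":[0,0,0]},{"linear":[-0.028,-0.018,0],"turn":[0,0,0]},{"linear":[-0.028,-0.018,0],"turn":[0,0,0]},{"linear":[-0.028,-0.018,0],"turn":[0,0,0]},{"linear":[-0.028,-0.018,0.01],"turn":[0,0,0]},{"linear":[-0.028,-0.018,0.02],"turn":[0,0,0]},{"linear":[-0.014,-0.009,0.02],"turn":[0,0,0]},{"linear":[0,0,0],"turn":[0,0,0]},{"linear":[0,0,0],"turn":[0,0,0]}]' 
python3 - <<'E'
from h import *
s,c=snap("wrist","t_w"); print(s["position"])
import pickle; pickle.dump((s,c),open("t.pkl","wb"))
E
```

```text
clock: 19.63
position: [0.5162, -0.3838, 0.1703]
orientation: [[0.092, 0.995, -0.025], [0.996, -0.092, 0.016], [0.014, -0.026, -1.0]]
ft_force: [0.4, 0.7, 0.2]
finger_gap: 0.0598
[ 0.51616713 -0.383798    0.17030677]
```

View pics/t_w.png

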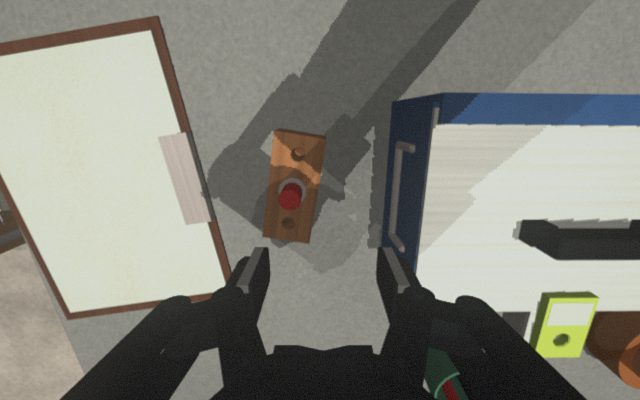

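```bash
python3 - <<'E'
from h import *
import pickle; s,c=pickle.load(open("t.pkl","rb"))
im=c["color"][...,::-1]; cv2.imwrite("pics/t_c.png",cv2.resize(np.ascontiguousarray(im[120:250,240:370]),None,fx=4.6,fy=4.6,interpolation=cv2.INTER_CUBIC))
P=cloud(c,s); print(P[190,394].round(3),P[198,290].round(3),P[215,394].round(3))
sel=(P[...,2]>.065)&(P[...,2]<.09); sel[:, :270]=0; sel[:,315:]=0; sel[:170]=0; sel[225:]=0
print(sel.sum(),P[sel].mean(0).round(4),np.median(P[sel],0).round(4))
E
```

```text
[ 0.512 -0.314  0.06 ] [ 0.504 -0.41   0.082] [ 0.537 -0.315  0.061]
449 [ 0.5052 -0.4112  0.0789] [ 0.5049 -0.4111  0.0802]
```

View pics/t_c.png

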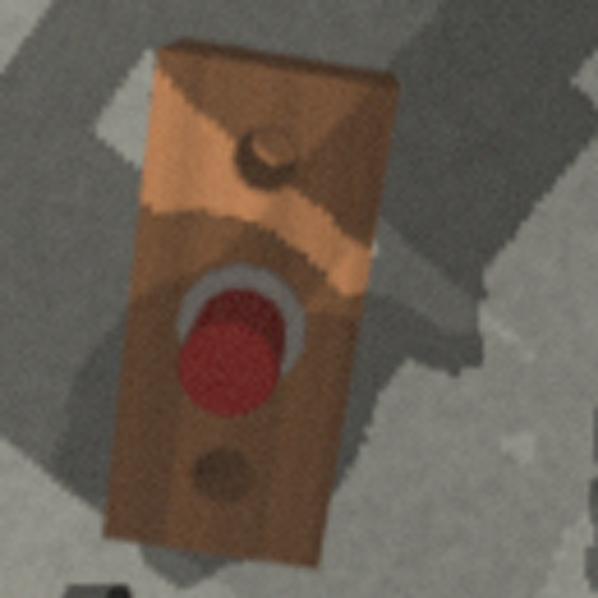

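```bash
python3 - <<'E'
from h import *
import pickle; s,c=pickle.load(open("t.pkl","rb"))
f=lambda p:(np.array(p)+.5)/4.6-.5+[240,120]
print(ray(c,f([229,366]),.079,s),ray(c,f([241,328]),.049,s),ray(c,f([[267,156],[221,474]]),.045,s).mean(0))
plan([.507,-.411,.10],Rdown(np.radians(85)),n=4)
E
```

```text
[[ 0.5058284 -0.4112516  0.079    ]] [[ 0.50634808 -0.41178515  0.049     ]] [ 0.50584716 -0.41162451  0.045     ]
4 rows; total tool shift [-0.0295 -0.0046  0.0694] turn [-0.0272 -0.0147 -0.0045]
{"linear":[-0.0074, -0.0011, 0.0174],"turn":[-0.0068, -0.0037, -0.0011]}
{"linear":[-0.0073, -0.0013, 0.0174],"turn":[-0.0068, -0.0037, -0.0011]}
{"linear":[-0.0072, -0.0014, 0.0174],"turn":[-0.0068, -0.0037, -0.0011]}
{"linear":[-0.0072, -0.0015, 0.0174],"turn":[-0.0068, -0.0037, -0.0011]}
```

```bash
python3 -m crank '[{"linear":[-0.0075,-0.001,0.012],"turn":[-0.007,-0.004,-0.001]},{"linear":[-0.0075,-0.001,0.015],"turn":[-0.007,-0.004,-0.001]},{"linear":[-0.007,-0.001,0.015],"turn":[-0.007,-0.004,-0.001]},{"linear":[-0.005,-0.001,0.01],"turn":[-0.007,-0.004,-0.001]},{"linear":[0,0,0],"turn":[0,0,0]},{"linear":[0,0,0],"turn":[0,0,0]}]' 
python3 - <<'E'
from h import *
plan([.506,-.4115,.10],Rdown(np.radians(85)),n=2)
E
```

```text
clock: 20.18
position: [0.5129, -0.4054, 0.1206]
orientation: [[0.079, 0.997, 0.006], [0.997, -0.079, -0.005], [-0.004, 0.007, -1.0]]
ft_force: [-1.1, 0.6, 0.4]
finger_gap: 0.06
2 rows; total tool shift [-0.0065 -0.0065  0.0206] turn [0.0067 0.0045 0.008 ]
{"linear":[-0.0033, -0.0032, 0.0103],"turn":[0.0033, 0.0022, 0.004]}
{"linear":[-0.0033, -0.0032, 0.0103],"turn":[0.0033, 0.0022, 0.004]}
```

```bash
python3 -m crank '[{"linear":[-0.003,-0.003,0.01],"turn":[0.003,0.002,0.004]},{"linear":[-0.003,-0.003,0.01],"turn":[0.003,0.002,0.004]},{"linear":[0,0,0.004],"turn":[0,0,0]},{"linear":[0,0,0],"turn":[0,0,0]}]' 
python3 - <<'E'
from h import *
s,c=snap("wrist","u_w")
plan([.506,-.4115,.056],Rdown(np.radians(85)),n=2)
E
```

```text
clock: 20.52
position: [0.5086, -0.4104, 0.0979]
orientation: [[0.084, 0.996, 0.003], [0.996, -0.084, -0.003], [-0.003, 0.003, -1.0]]
ft_force: [-0.8, 0.2, -0.9]
finger_gap: 0.0598
2 rows; total tool shift [-0.0012 -0.0027  0.0422] turn [0.0035 0.0031 0.0028]
const ([-0.0006, -0.0013, 0.0211], [0.0018, 0.0015, 0.0014])
```

View pics/u_w.png

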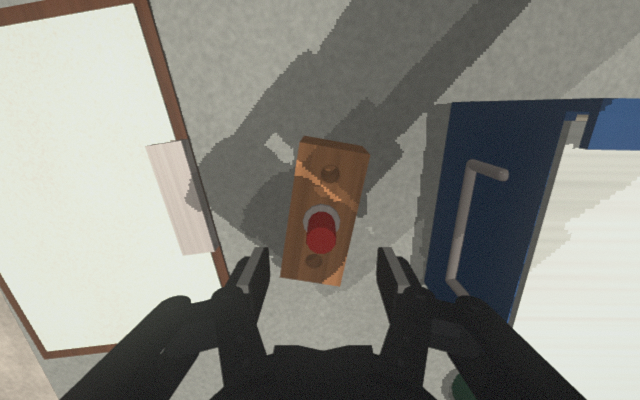

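```bash
python3 -m crank '[{"linear":[-0.0006,-0.001,0.013],"turn":[0.002,0.0015,0.001]},{"linear":[-0.0006,-0.001,0.015],"turn":[0.002,0.0015,0.001]},{"linear":[0,-0.0006,0.01],"turn":[0,0,0]},{"linear":[0,0,0.002],"turn":[0,0,0]},{"linear":[0,0,0],"turn":[0,0,0]}]' 
python3 - <<'E'
from h import *
plan([.506,-.4115,.053],Rdown(np.radians(85)),n=1)
E
```

```text
clock: 20.98
position: [0.5058, -0.4116, 0.054]
orientation: [[0.087, 0.996, -0.001], [0.996, -0.087, 0.0], [0.0, -0.001, -1.0]]
ft_force: [0.2, -0.4, 0.8]
finger_gap: 0.0596
1 rows; total tool shift [0.0001 0.0002 0.001 ] turn [-0.0008 -0.0002  0.0006]
const ([0.0001, 0.0002, 0.001], [-0.0008, -0.0002, 0.0006])
```

```bash
python3 -m crank '[{"linear":[0,0,0],"turn":[0,0,0]},{"linear":[0,0,0],"turn":[0,0,0]},{"linear":[0,0,0],"turn":[0,0,0]},{"linear":[0,0,0],"turn":[0,0,0]},{"linear":[0,0,0],"turn":[0,0,0]}]' 0
python3 -m crank '[{"linear":[0,0,-0.01],"turn":[0,0,0]},{"linear":[0,0,-0.025],"turn":[0,0,0]},{"linear":[0,0,-0.035],"turn":[0,0,0]},{"linear":[0,0,-0.04],"turn":[0,0,0]},{"linear":[0,0,-0.03],"turn":[0,0,0]},{"linear":[0,0,-0.01],"turn":[0,0,0]},{"linear":[0,0,0],"turn":[0,0,0]}]' 
python3 - <<'E'
from h import *
s,c=snap("wrist","v_w"); s,c2=snap("side","v_s")
import pickle; pickle.dump((s,c),open("v.pkl","wb"))
im=c["color"][...,::-1]; cv2.imwrite("pics/v_c.png",cv2.resize(np.ascontiguousarray(im[170:330,240:400]),None,fx=3.7,fy=3.7,interpolation=cv2.INTER_CUBIC))
plan([.625,-.24,.215],Rdown(np.radians(85)))
E
```

```text
clock: 21.4
position: [0.5061, -0.4118, 0.0543]
orientation: [[0.087, 0.996, -0.0], [0.996, -0.087, -0.0], [-0.0, -0.0, -1.0]]
ft_force: [0.1, 0.1, -0.7]
finger_gap: 0.0183
clock: 21.98
position: [0.5059, -0.4117, 0.2131]
orientation: [[0.087, 0.996, 0.001], [0.996, -0.087, -0.002], [-0.002, 0.001, -1.0]]
ft_force: [-0.1, -0.6, -0.7]
finger_gap: 0.0181
6 rows; total tool shift [ 0.1805  0.1047 -0.0053] turn [-0.0026 -0.0017  0.0004]
const ([0.0301, 0.0175, -0.0009], [-0.0004, -0.0003, 0.0001])
```

View pics/v_c.png

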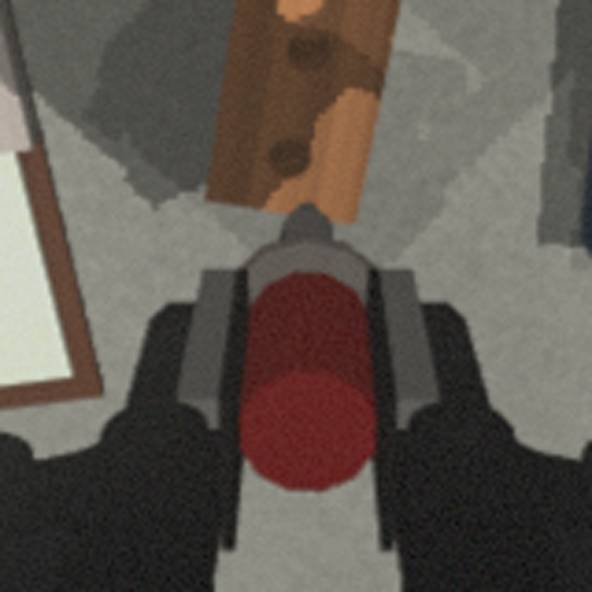

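```bash
python3 - <<'E'
from h import *
import pickle; s,c=pickle.load(open("v.pkl","rb"))
I={"position":[0,0,0],"orientation":np.eye(3)}
f=lambda p:(np.array(p)+.5)/3.7-.5+[240,170]
print(ray(c,f([308,207]),.0493,I),ray(c,f([308,430]),-.0247,I),ray(c,f([308,305]),.0073,I))
E
```

```text
[[5.08464102e-05 1.68438936e-03 4.93000000e-02]] [[ 0.00013582  0.0019968  -0.0247    ]] [[9.93212616e-05 7.33303762e-04 7.30000000e-03]]
```

```bash
python3 - <<'E'
from h import *
plan([.6357,-.1926,.205],Rdown(np.radians(85)),n=9)
E
python3 -m crank '[{"linear":[0.012,0.008,-0.003],"turn":[0,0,0]},{"linear":[0.025,0.017,-0.002],"turn":[0,0,0]},{"linear":[0.03,0.019,0],"turn":[0,0,0]},{"linear":[0.03,0.019,0],"turn":[0,0,0]},{"linear":[0.03,0.019,0],"turn":[0,0,0]},{"linear":[0.025,0.015,0],"turn":[0,0,0]},{"linear":[0.015,0.006,0],"turn":[0,0,0]},{"linear":[0,0,0],"turn":[0,0,0]},{"linear":[0,0,0],"turn":[0,0,0]}]' 
python3 - <<'E'
from h import *
plan([.6357,-.1926,.195],Rdown(np.radians(85)),n=2)
E
```

```text
9 rows; total tool shift [0.2286 0.1113 0.0048] turn [-0.0026 -0.0017  0.0004]
const ([0.0254, 0.0124, 0.0005], [-0.0003, -0.0002, 0.0])
clock: 22.83
position: [0.6204, -0.2344, 0.1888]
orientation: [[0.089, 0.995, -0.034], [0.996, -0.088, 0.028], [0.025, -0.037, -0.999]]
ft_force: [1.0, 0.2, -1.0]
finger_gap: 0.0184
2 rows; total tool shift [ 0.0431  0.0113 -0.0055] turn [-0.0367 -0.0248 -0.0015]
{"linear":[0.0216, 0.0057, -0.0028],"turn":[-0.0183, -0.0124, -0.0008]}
{"linear":[0.0215, 0.0057, -0.0029],"turn":[-0.0183, -0.0124, -0.0008]}
```

```bash
python3 -m crank '[{"linear":[0.01,0.003,-0.01],"turn":[-0.013,-0.009,0]},{"linear":[0.014,0.004,-0.004],"turn":[-0.013,-0.009,0]},{"linear":[0.012,0.003,0],"turn":[-0.01,-0.007,0]},{"linear":[0,0,0],"turn":[0,0,0]},{"linear":[0,0,0],"turn":[0,0,0]}]' 
python3 - <<'E'
from h import *
plan([.6357,-.1926,.190],Rdown(np.radians(85)),n=2)
E
```

```text
clock: 23.25
position: [0.6328, -0.1965, 0.2005]
orientation: [[0.091, 0.996, -0.003], [0.996, -0.091, 0.001], [0.0, -0.003, -1.0]]
ft_force: [-0.4, -0.2, -1.0]
finger_gap: 0.0178
2 rows; total tool shift [0.0042 0.0026 0.0105] turn [-0.0032 -0.0002 -0.0042]
const ([0.0021, 0.0013, 0.0052], [-0.0016, -0.0001, -0.0021])
```

```bash
python3 -m crank '[{"linear":[0.002,0.0013,0.005],"turn":[-0.0015,0,-0.002]},{"linear":[0.002,0.0013,0.005],"turn":[-0.0015,0,-0.002]},{"linear":[0,0,0],"turn":[0,0,0]},{"linear":[0,0,0],"turn":[0,0,0]}]' 
python3 - <<'E'
from h import *
s,c=snap("wrist","w_w"); s,c2=snap("side","w_s")
plan([.6357,-.1926,.182],Rdown(np.radians(85)),n=2)
im=c["color"][...,::-1]; cv2.imwrite("pics/w_c.png",cv2.resize(np.ascontiguousarray(im[130:330,220:420]),None,fx=3,fy=3,interpolation=cv2.INTER_CUBIC))
im=c2["color"][...,::-1]; cv2.imwrite("pics/w_sc.png",cv2.resize(np.ascontiguousarray(im[90:190,270:390]),None,fx=5,fy=5,interpolation=cv2.INTER_CUBIC))
E
```

```text
clock: 23.58
position: [0.6356, -0.1936, 0.19]
orientation: [[0.089, 0.996, 0.001], [0.996, -0.089, -0.001], [-0.001, 0.001, -1.0]]
ft_force: [0.7, -0.5, -0.5]
finger_gap: 0.0177
2 rows; total tool shift [0.001 0.    0.008] turn [ 0.0008  0.0005 -0.0015]
const ([0.0005, 0.0, 0.004], [0.0004, 0.0002, -0.0007])
```

View pics/w_c.png

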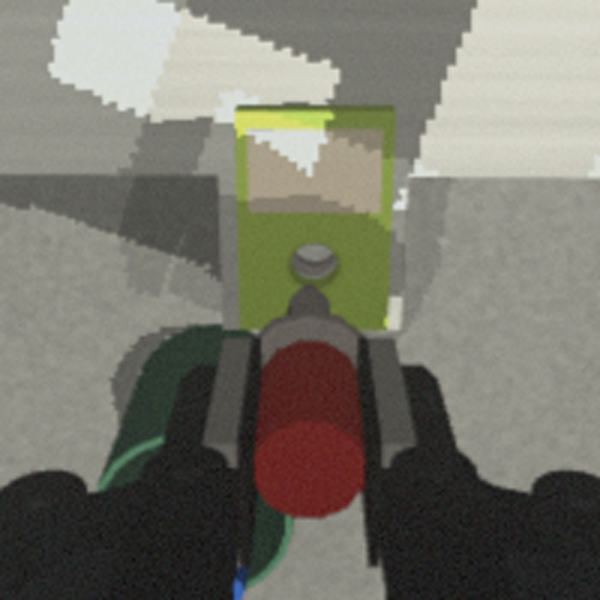

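View pics/w_sc.png

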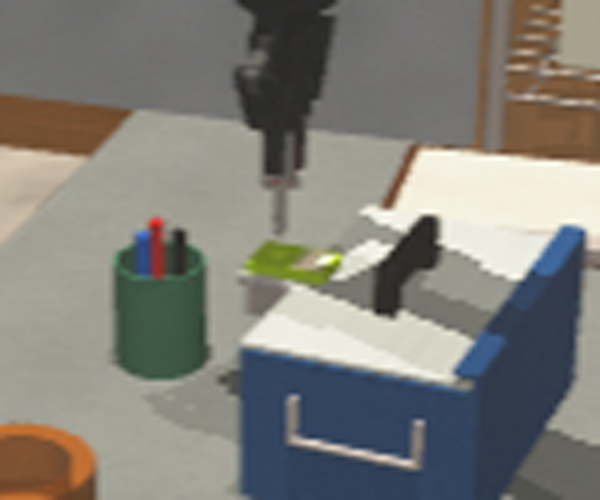

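```bash
python3 - <<'E'
from h import *
from rig import vision
import cv2
im=cv2.imread("pics/w_c.png"); cv2.imwrite("pics/w_cc.png",cv2.resize(im[220:340,250:370],None,fx=5,fy=5,interpolation=cv2.INTER_CUBIC))
import pickle; s,c=pickle.load(open("v.pkl","rb"))
I={"position":[0,0,0],"orientation":np.eye(3)}
f=lambda p:(np.array(p)+.5)/3-.5+[220,130]
print("hole",ray(c,f([[315.5,262]]),.063,I),"tip",ray(c,f([309.5,287]),.0493,I))
E
```

```text
hole [[0.00158981 0.00027981 0.063     ]] tip [[1.70997263e-05 1.48222672e-03 4.93000000e-02]]
```

View pics/w_cc.png

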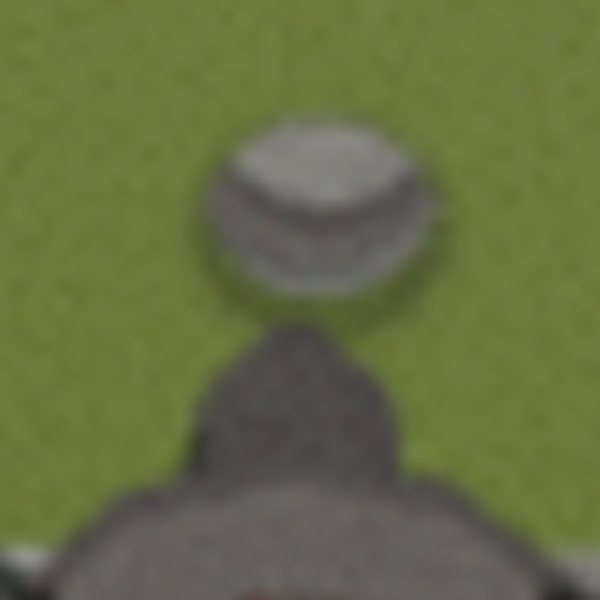

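```bash
python3 -m crank '[{"linear":[0.0013,-0.0003,0.004],"turn":[0.0005,0,-0.0007]},{"linear":[0.0002,0,0.004],"turn":[0,0,-0.0007]},{"linear":[0,0,0.004],"turn":[0,0,0]},{"linear":[0,0,0],"turn":[0,0,0]}]' 
python3 - <<'E'
from h import *
plan([.6356,-.1923,.17],Rdown(np.radians(85)),n=2)
E
```

```text
clock: 24.02
position: [0.6354, -0.1928, 0.177]
orientation: [[0.088, 0.996, 0.001], [0.996, -0.088, -0.001], [-0.001, 0.001, -1.0]]
ft_force: [-0.1, -0.7, -0.3]
finger_gap: 0.018
2 rows; total tool shift [0.0005 0.0002 0.007 ] turn [ 0.0007  0.0007 -0.0011]
const ([0.0002, 0.0001, 0.0035], [0.0003, 0.0003, -0.0005])
```

```bash
python3 -m crank '[{"linear":[0.0005,0,0.004],"turn":[0,0,0]},{"linear":[0,0,0.003],"turn":[0,0,0]},{"linear":[0,0,0],"turn":[0,0,0]}]' 
python3 - <<'E'
from h import *
s,c=snap("wrist","x_w")
im=c["color"][...,::-1]; cv2.imwrite("pics/x_c.png",cv2.resize(np.ascontiguousarray(im[180:280,270:370]),None,fx=6,fy=6,interpolation=cv2.INTER_CUBIC))
E
```

```text
clock: 24.27
position: [0.6353, -0.1922, 0.1688]
orientation: [[0.088, 0.996, 0.0], [0.996, -0.088, -0.001], [-0.001, 0.0, -1.0]]
ft_force: [-0.1, 0.8, 0.0]
finger_gap: 0.0184
```

View pics/x_c.png

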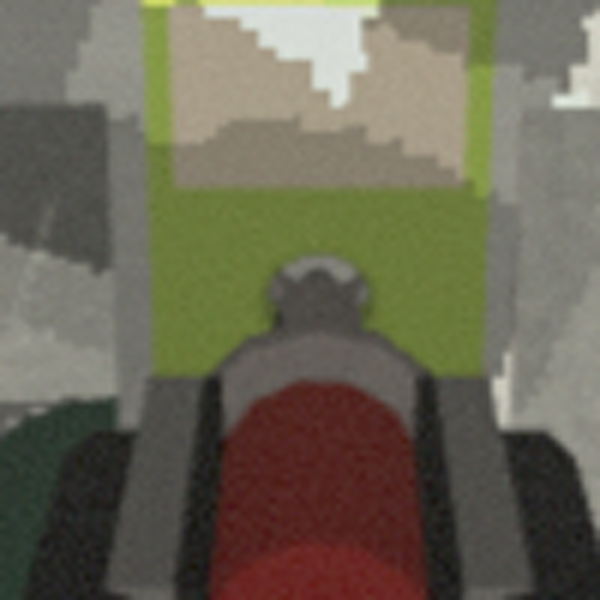

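Tip is in the tag's hole (around crop 320,275), centred. Continue slowly down.

```bash
python3 -m crank '[{"linear":[0,0,0.004],"turn":[0,0,0]},{"linear":[0,0,0.004],"turn":[0,0,0]},{"linear":[0,0,0],"turn":[0,0,0]}]'; python3 -m crank '[{"linear":[0,0,0.003],"turn":[0,0,0]},{"linear":[0,0,0.003],"turn":[0,0,0]},{"linear":[0,0,0],"turn":[0,0,0]}]'
```

```text
clock: 24.57
position: [0.6356, -0.1923, 0.1607]
orientation: [[0.088, 0.996, 0.001], [0.996, -0.088, -0.001], [-0.001, 0.001, -1.0]]
ft_force: [0.2, -0.2, -0.9]
finger_gap: 0.0184
clock: 24.82
position: [0.6356, -0.1923, 0.154]
orientation: [[0.088, 0.996, 0.001], [0.996, -0.088, -0.001], [-0.001, 0.001, -1.0]]
ft_force: [-0.4, -0.1, -0.3]
finger_gap: 0.0177
```

```bash
python3 -m crank '[{"linear":[0,0,0.004],"turn":[0,0,0]},{"linear":[0,0,0.004],"turn":[0,0,0]},{"linear":[0,0,0],"turn":[0,0,0]}]'; python3 -m crank '[{"linear":[0,0,0.003],"turn":[0,0,0]},{"linear":[0,0,0.002],"turn":[0,0,0]},{"linear":[0,0,0],"turn":[0,0,0]}]'
```

```text
clock: 25.07
position: [0.6353, -0.1922, 0.1452]
orientation: [[0.088, 0.996, -0.0], [0.996, -0.088, -0.001], [-0.001, 0.0, -1.0]]
ft_force: [-0.3, 0.6, -0.7]
finger_gap: 0.0181
clock: 25.32
position: [0.6354, -0.1922, 0.1394]
orientation: [[0.088, 0.996, 0.0], [0.996, -0.088, -0.001], [-0.001, 0.0, -1.0]]
ft_force: [-0.3, -0.4, -0.5]
finger_gap: 0.0183
```

```bash
python3 -m crank '[{"linear":[0,0,0.0015],"turn":[0,0,0]}]'; python3 -m crank '[{"linear":[0,0,0],"turn":[0,0,0]},{"linear":[0,0,0],"turn":[0,0,0]},{"linear":[0,0,0],"turn":[0,0,0]},{"linear":[0,0,0],"turn":[0,0,0]}]' 0.6
python3 - <<'E'
from h import *
s,c=snap("wrist","y_w")
im=c["color"][...,::-1]; cv2.imwrite("pics/y_c.png",cv2.resize(np.ascontiguousarray(im[130:330,220:420]),None,fx=3,fy=3,interpolation=cv2.INTER_CUBIC))
E
```

```text
clock: 25.4
position: [0.6356, -0.1923, 0.1381]
orientation: [[0.088, 0.996, 0.001], [0.996, -0.088, -0.001], [-0.001, 0.001, -1.0]]
ft_force: [-0.1, -0.6, -0.9]
finger_gap: 0.0183
clock: 25.73
position: [0.6361, -0.1926, 0.1386]
orientation: [[0.088, 0.996, 0.002], [0.996, -0.088, -0.002], [-0.001, 0.002, -1.0]]
ft_force: [-0.0, 0.7, -0.3]
finger_gap: 0.0508
```

View pics/y_c.png

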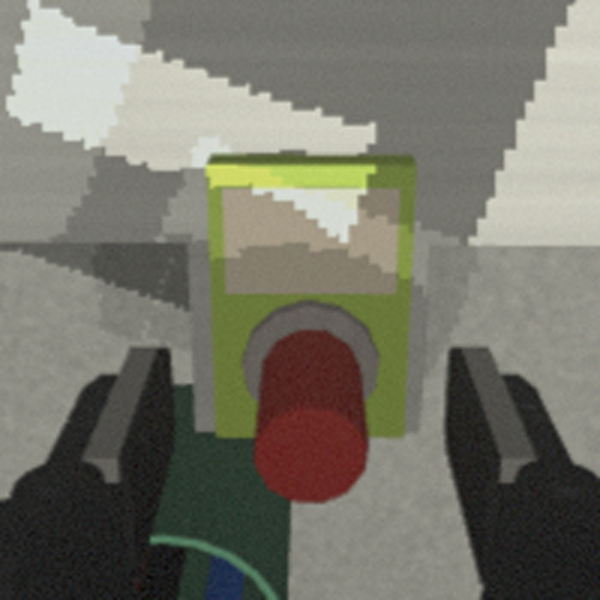

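Pin released, collar on the tag. Raise straight up and check.

```bash
python3 -m crank '[{"linear":[0,0,-0.015],"turn":[0,0,0]},{"linear":[0,0,-0.03],"turn":[0,0,0]},{"linear":[0,0,-0.035],"turn":[0,0,0]},{"linear":[0,0.02,-0.035],"turn":[0,0,0]},{"linear":[0,0.03,-0.02],"turn":[0,0,0]},{"linear":[0,0.02,0],"turn":[0,0,0]},{"linear":[0,0,0],"turn":[0,0,0]},{"linear":[0,0,0],"turn":[0,0,0]}]'
python3 - <<'E'
from h import *
s,c=snap("wrist","z_w"); _,c2=snap("side","z_s"); s3,c3=snap("top","z_t")
import pickle; pickle.dump((s,c,c2,c3),open("z.pkl","wb"))
im=c["color"][...,::-1]; cv2.imwrite("pics/z_c.png",cv2.resize(np.ascontiguousarray(im[60:210,240:390]),None,fx=4,fy=4,interpolation=cv2.INTER_CUBIC))
im=c2["color"][...,::-1]; cv2.imwrite("pics/z_sc.png",cv2.resize(np.ascontiguousarray(im[90:200,250:400]),None,fx=5,fy=5,interpolation=cv2.INTER_CUBIC))
P=cloud(c,s)
print(s["position"])
for uv in [(300,60),(200,60),(400,60),(320,100)]: print(uv,P[uv[1],uv[0]].round(4))
E
```

```text
clock: 26.45
position: [0.7069, -0.1982, 0.2884]
orientation: [[0.089, 0.996, 0.005], [0.996, -0.089, -0.003], [-0.002, 0.006, -1.0]]
ft_force: [0.0, -0.3, 0.1]
finger_gap: 0.0511
[ 0.70694324 -0.19817485  0.28838745]
(300, 60) [ 0.5791 -0.2103  0.1197]
(200, 60) [ 0.57   -0.3106  0.1196]
(400, 60) [ 0.5883 -0.1108  0.1219]
(320, 100) [ 0.6187 -0.1936  0.1292]
```

View pics/z_c.png

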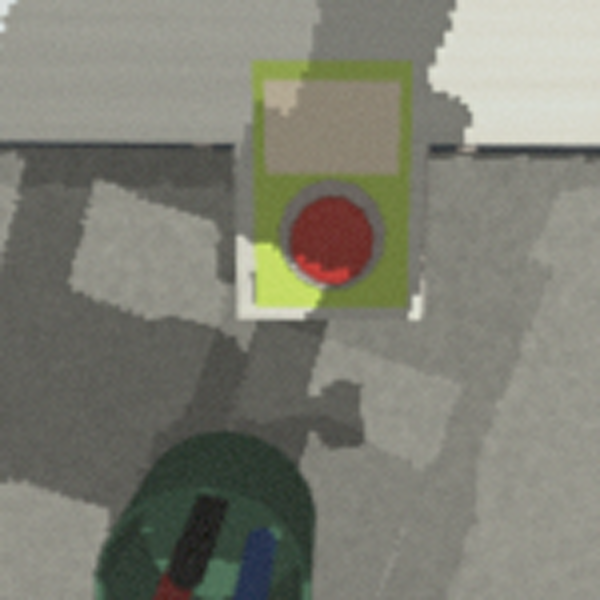

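View pics/z_sc.png

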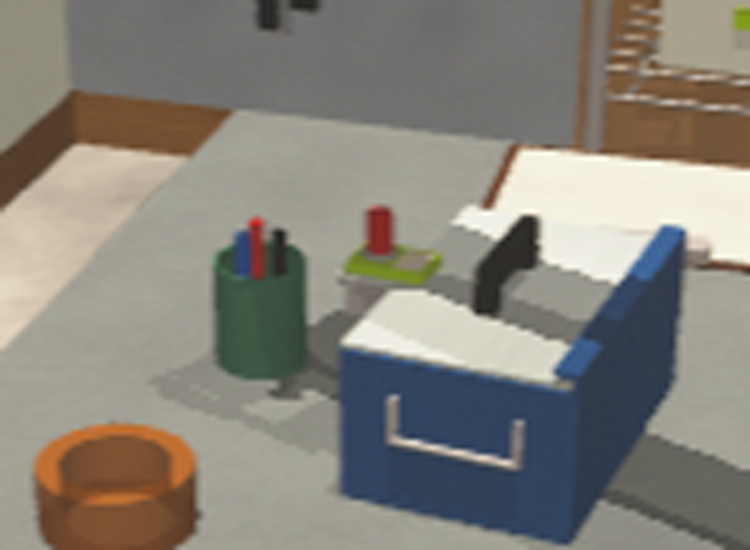

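View pics/z_w.png

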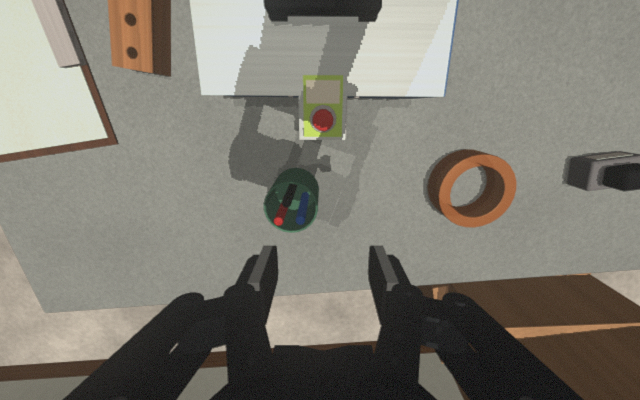

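```bash
python3 - <<'E'
from rig import job_done
print(job_done())
E
```

```text
the job is handed in; nothing more can be done
None
```

The box is closed and sealed, and I handed the job in at about 26.6 s of the 72 s allowed. `job_done()` gives no verdict, so what follows rests on my own checks.

**Lid:** I hooked it under the lip at about 12° tilt and swung it down flat. It was pressed on with about 20 N upward and 13 N sideways, and nothing had resisted it before that.

**Tag:** I took the rightmost of the three look-alikes and laid it on the lid's lug.

**Pin:** It went down through the tag and both lugs with no noticeable force, and I let go with the collar at the tag.

**Last checks:**
- **Lid and tag:** the depth image puts the lid top at 0.120–0.122 m and the tag top at 0.129 m in world height. Expected values are 0.119 and 0.127 m, and camera calibration is good to about 2 mm.
- **Hole alignment:** camera and arm readings of the lid and tag holes lay 1–2 mm from my estimate of the box hole. The pin going freely through all three fits that.
- **Seating:** I did not measure the collar height separately. The final pictures show the pin upright with its collar on the tag.
- **Bystanders:** the stamp, tape roll and tin look unmoved in the final pictures. I did not measure their positions.
- **Robot:** the gripper was open and clear of everything when I handed in.

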